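Stand the fallen spinning chuck back up against its fence

ROBOT

A 7-joint arm with a two-finger parallel gripper is mounted at the origin on the work surface. World frame = base frame: x ahead of the robot, y to its left, z up, the work surface at z = 0. Lengths are in mm, angles in rad, forces in N, time in s.
With the tool pointing down it reaches from about 425 to 950 mm from the base axis. Payload 4.7 kg.
Tool frame: the origin (TCP) lies between the finger pads; the fingertips stand arm.tip_reach ahead of it and the grasp point (between the pads) lies 11 mm behind it (arm.tip_reach is the distance from the TCP to the fingertips, in mm); y points along the fingers, z is the direction in which the jaws open and shut, and the axes are right-handed (so a half turn about y gives the same grasp; the last joint's range is limited). The gripper opens to 85 mm and grips with 20 to 120 N. Pads are 22 mm wide; open, the fingers measure 114 mm over their backs; the gripper's body (76 mm by 85 mm) begins 54 mm behind the grasp point. The pads swing forward as they close: fully open they stand 13 mm farther back than shut.
Start: joints at [1.119, 0.469, -0.049, 1.532, 0.024, 1.141, -0.082], TCP at [277.009, -615.56, 239.335] pointing down, gripper open.
Joint ranges: [-2.59, 2.59], [-0.33, 1.99], [-1.39, 1.29], [0.1, 2.45], [-1.04, 4.18], [0.21, 1.99], [-2.66, 2.66]. Speed limits (rad/s): [2.57, 2.57, 3.14, 3.14, 3.14, 3.14, 3.14].

INTERFACE

Orientations are given as a 3x3 rotation matrix whose columns are the frame's x, y, z axes.
In Python, from cell import arm, optics, job_done gives the robot as it stands.
- The arm moves only by the shell command python3 -m jog 'ROWS' [FORCE]. ROWS is JSON, a list of rows, each an object of numbers: "grip": the closure in counts, from 0 (fully open) to 255 (shut); "x", "y", "z": the shift along the tool's x, y, z in mm; "rx", "ry", "rz": the turn, a rotation vector about the tool's x, y, z in rad. In form: [{"grip": .., "x": .., "y": .., "z": .., "rx": .., "ry": .., "rz": ..}, ...]. A call has 1 to 12 rows; each row is the pose to reach, as a shift and turn from the pose measured when the call began, along the tool's axes at that moment; what a row does not reach only later rows make up. A row lasts 1/8 s, in which the tool goes at most 62.5 mm and 10.7 degrees, less where a joint would pass 70% of its speed; a pose out of reach is approached as far as the arm can. A call with a gripper value outside its range is refused whole. The fingers move at their own pace and stop on an object; FORCE is the grip in N (left out, the last holds). Time passes only in rows, so rows that repeat a pose let the fingers close. It gives the time, the measured TCP pose, the force and the opening at its end, in the units of the state.
- arm.state(): the state, without advancing time (a new reading comes with each control period).
- optics.snapshot(name): name is "side" or "top" or "wrist"; returns (picture, depth): 384x512x3 uint8, red, green, blue; 384x512 float32, mm along the optical axis (not along the pixel's ray), 0 where there is no reading.
- optics.camera_info(name): a dict with "vertical_fov" (degrees; the focal length in pixels is half the picture's height over the tangent of half this angle, whatever the lens; pixels are square), "cx", "cy" (the principal point, pixels), "rvec" (rotation vector, rad) and "tvec" (3), from world to camera coordinates, as OpenCV has them. Camera axes: x right, y down, z forward; pixel columns grow to the right and rows downward; lengths in mm; the calibration is good to about 2 mm. The wrist camera is an equidistant fisheye: a pixel r from the principal point sees the ray r / f radians off the axis. A picture is of the moment at which its call begins: read the wrist's pose just before it. camera_info takes no time and is no camera call; for the wrist camera it gives the pose at the moment of the call.
- job_done(): hands the job in, once; it reports no verdict.
The state is a dict: "time": time; "joints": joint angles; "dq": joint speeds; "tau": joint torques, N m; "eef_pos": TCP position; "orientation": TCP orientation; "force": force on the tool from outside, world axes, zero at the start; "moment": the same for the moment, N m; "opening": finger opening in mm.
Only numpy, scipy, OpenCV 4.12 (cv2) and the standard library are available. Lean on these libraries where they do the work, as an engineer would, in place of code of your own. Each camera call takes 0.05 s, during which the arm holds its last target.

TASK

The brown wooden spinning chuck has toppled over on the bench. Slide it along the bench until its foot butts against the plywood fence squarely at the yellow mark; then, with the foot still braced there, raise its top end and push it over towards the fence, keeping the chuck on the bench, until it stands upright at the middle of the mark's width and is pressed against the fence. Press definitely but gently, do not let it fall or drop, leave the other things alone, and let go of it standing.

Things in the scene. Friction and masses are not known exactly. Their poses are not given: they have to be found in the camera images.
- chuck: fallen chuck, brown wood with a dark band, 0.25 to 0.5 kg: cylinder 76 mm in diameter, 110 mm long, then a coaxial neck 34 mm in diameter, 60 mm long. Origin: centre of the flat foot; z along the axis to the neck end. Starts lying, foot towards the fence, up to 15 degrees askew and 30 mm to the side of its mark; a flat dark strip, 18 mm wide, under it stops it rolling. It pivots in a pinch on the neck.
- chuck_neck (a point): point on the chuck's axis near the middle of the neck, 142 mm from the foot and 32 mm beyond the shoulder: the place to grip it. As the neck is raised, the upper rim of the foot slides down the fence and its lower rim slides out along the bench; pushed too hard, the foot sticks and wedges: ease off
- fence: fixed fence: plywood board 460 mm long, 12 thick, 112 high, green top edge. Origin: on the bench under the middle of its nominal front face; x level out of the face towards the chuck, y along it, z up. Its real face stands 0 to 26 mm ahead (+x) of the origin, unmeasured: find it by touch or sight. Chuck on board: over 20 N damages it, 2 N is a definite press.
- mark: yellow 100 x 84 mm patch painted on the bench, the chuck's place at the fence. Origin: on the fence's nominal face line (fence x = 0) at the middle of the mark's width; axes as the fence's; the patch spans 4 to 104 mm in x, half of 84 mm either side in y. It is at one of three places 130 mm apart along the fence; the forms stand at the other two.
- form_a: bystander: dark wooden form, 66 mm in diameter, 145 mm high, standing by the fence; origin at its foot
- form_b: bystander: pale wooden form, 68 mm in diameter, 130 mm high, standing by the fence; origin at its foot
- bowl: bystander: spun brass bowl, 100 mm across, 50 mm high; origin at its underside
- burnisher: bystander: burnishing tool lying on the bench, 240 mm long, screwdriver-like with a red handle, length along x; origin under its middle

How it is judged:
By the outcome, as a careful person would: the job done as asked, in the order asked, and still so for the second after the job is handed in, with the robot touching nothing.
It also fails if it takes over 72 s, if anything falls off the work surface, if the arm or the gripper's body presses on something with over 40 N, if the wrist force passes 120 N, or if a joint passes its speed limit or range.

## Working session

There is one attempt and no reset: what is moved stays moved. The work goes in short steps, Python scripts to look and compute and a shell command to move; the robot and the scene stay as the last step left them, time stands still between calls to the robot, and variables do not carry over. Pictures are saved under pics/ and viewed, and the job is handed in when it is done.

```bash
ls; mkdir -p pics
python3 - <<'E'
from cell import arm, optics
import cv2, numpy as np
s=arm.state()
for k,v in s.items(): print(k,np.round(v,3).tolist())
print(arm.tip_reach)
for n in ("side","top","wrist"):
    print(n,optics.camera_info(n))
    p,d=optics.snapshot(n)
    cv2.imwrite(f"pics/{n}0.png",p[:,:,::-1]); np.save(f"pics/{n}0.npy",d)
E
```

```text
pics
time 0.0
joints [1.119, 0.469, -0.049, 1.534, 0.024, 1.141, -0.082]
dq [0.0, -0.001, -0.001, 0.0, -0.0, -0.0, 0.0]
tau [-0.0, -51.032, -0.046, -23.771, 0.011, 0.007, -0.0]
eef_pos [276.739, -615.034, 238.254]
orientation [[-0.912, -0.001, 0.41], [-0.41, 0.002, -0.912], [0.0, -1.0, -0.002]]
force [0.134, 0.535, -0.469]
moment [-0.007, 0.02, 0.035]
opening 85.461
8.0
side {'vertical_fov': 54.404376130450906, 'cx': 259.13897167267737, 'cy': 189.8500017601782, 'rvec': array([ 0.09204658, -2.65722595,  1.60617232]), 'tvec': array([621.51395329,  84.57433928, 957.37591312])}
top {'vertical_fov': 45.31049376307716, 'cx': 253.08732198553676, 'cy': 194.85600647910636, 'rvec': array([ 2.1434717 , -2.11344773,  0.22037858]), 'tvec': array([ -41.13139805,  598.88469938, 1502.26930172])}
wrist {'vertical_fov': 65.70646984690485, 'cx': 256.89601937538765, 'cy': 197.9596017901857, 'rvec': array([-2.39856706,  1.5487284 ,  0.26134831]), 'tvec': array([-673.81083511,  -43.11413942,  380.64186059])}
```

View pics/side0.png

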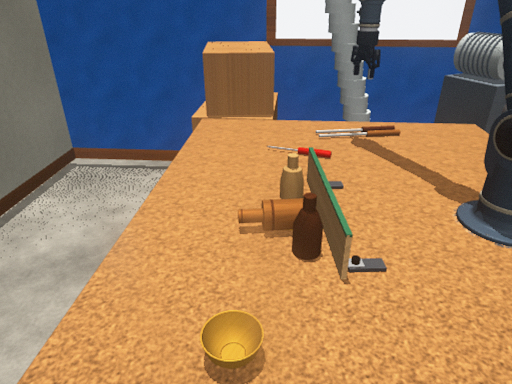

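View pics/top0.png

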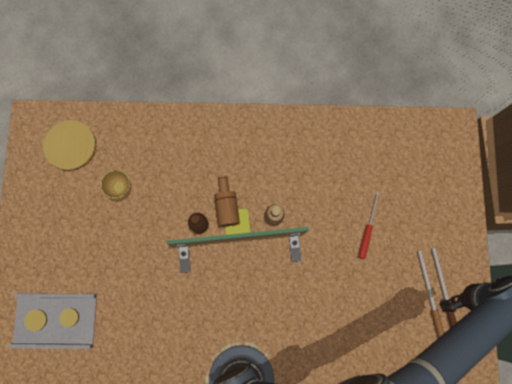

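View pics/wrist0.png

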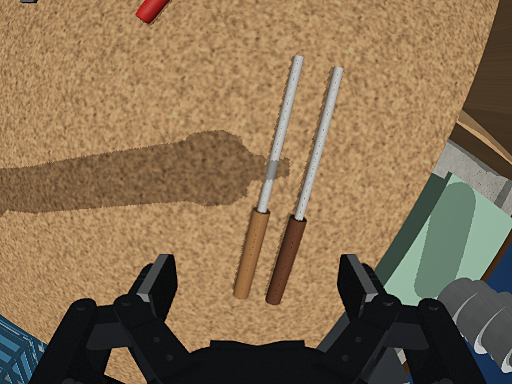

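The top view shows the chuck from foot (228,225) to neck end (223,178). The mark is around (237,222), the fence's green edge runs from (168,243) to (308,230), and the forms are at (198,222) and (274,213). I'll enlarge it and compute positions.

```bash
cat > h.py <<'E'
import cv2, numpy as np
from cell import arm, optics
def cam(n):
    c=optics.camera_info(n); f=192/np.tan(np.radians(c['vertical_fov']/2))
    return f,c['cx'],c['cy'],cv2.Rodrigues(np.array(c['rvec']))[0],np.array(c['tvec'])
def world(n,u,v,d=None,z=None,C=None):
    f,cx,cy,R,t=C or cam(n)
    r=np.array([(u-cx)/f,(v-cy)/f,1.]); o=-R.T@t
    if d is not None: return R.T@(r*d-t)
    k=R.T@r; return o+k*(z-o[2])/k[2]
def proj(n,P,C=None):
    f,cx,cy,R,t=C or cam(n); q=(R@np.atleast_2d(P).T).T+t
    return np.c_[q[:,0]/q[:,2]*f+cx,q[:,1]/q[:,2]*f+cy]
def cloud(n,d,C=None):
    f,cx,cy,R,t=C or cam(n); v,u=np.mgrid[:384,:512]
    return (np.stack([(u-cx)/f*d,(v-cy)/f*d,d],-1)-t)@R
def snap(n,tag,crop=None,k=1):
    p,d=optics.snapshot(n); cv2.imwrite(f"pics/{n}{tag}.png",p[:,:,::-1]); np.save(f"pics/{n}{tag}.npy",d)
    if crop:
        a,b,c,e=crop; cv2.imwrite(f"pics/{n}{tag}c.png",cv2.resize(p[b:e,a:c,::-1],None,fx=k,fy=k,interpolation=cv2.INTER_CUBIC))
    return p,d
E
python3 - <<'E'
from h import *
p=cv2.imread('pics/top0.png'); cv2.imwrite('pics/top0c.png',cv2.resize(p[165:265,160:315],None,fx=5,fy=5,interpolation=cv2.INTER_CUBIC))
p=cv2.imread('pics/side0.png'); cv2.imwrite('pics/side0c.png',cv2.resize(p[140:290,220:400],None,fx=4,fy=4,interpolation=cv2.INTER_CUBIC))
d=np.load('pics/top0.npy'); W=cloud('top',d)
img=cv2.imread('pics/top0.png'); hsv=cv2.cvtColor(img,cv2.COLOR_BGR2HSV)
z=W[...,2]; print('bench z',np.median(z[150:170,300:340]))
g=(hsv[...,0]>60)&(hsv[...,0]<90)&(hsv[...,1]>100); g[:225]=0;g[250:]=0;g[:,320:]=0
P=W[g]; print('green',len(P),np.median(P,0),P.min(0),P.max(0))
a=np.polyfit(P[:,1],P[:,0],1); print('x=',a)
y=(hsv[...,0]>22)&(hsv[...,0]<33)&(hsv[...,1]>200)&(hsv[...,2]>150); y[:200]=0;y[245:]=0;y[:,:215]=0;y[:,260:]=0
P=W[y];print('yel',len(P),P.min(0),P.max(0))
for n,(u0,v0,u1,v1) in dict(fa=(186,210,210,236),fb=(262,202,286,228),ch=(212,172,242,232),bowl=(98,168,132,202)).items():
    Q=W[v0:v1,u0:u1].reshape(-1,3); Q=Q[Q[:,2]>12]; print(n,len(Q),Q.min(0).round(),Q.max(0).round())
E
```

```text
bench z 0.41845550207737015
  return _methods._mean(a, axis=axis, dtype=dtype,
  ret = um.true_divide(
Traceback (most recent call last):
ValueError: zero-size array to reduction operation minimum which has no identity
```

View pics/top0c.png

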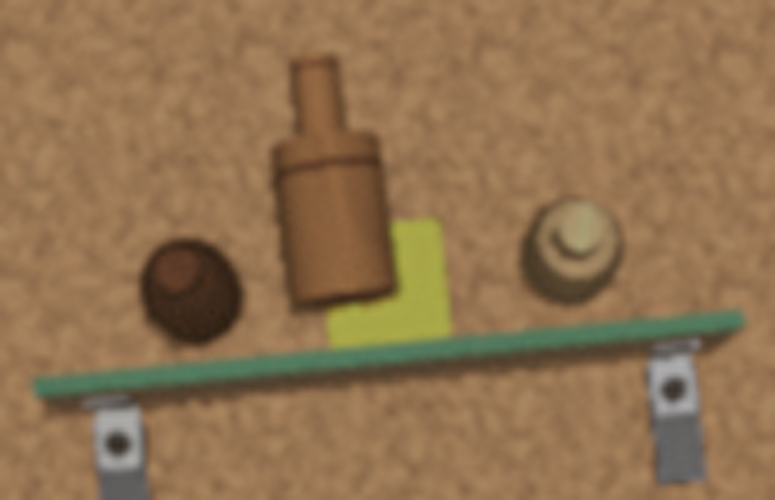

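View pics/side0c.png

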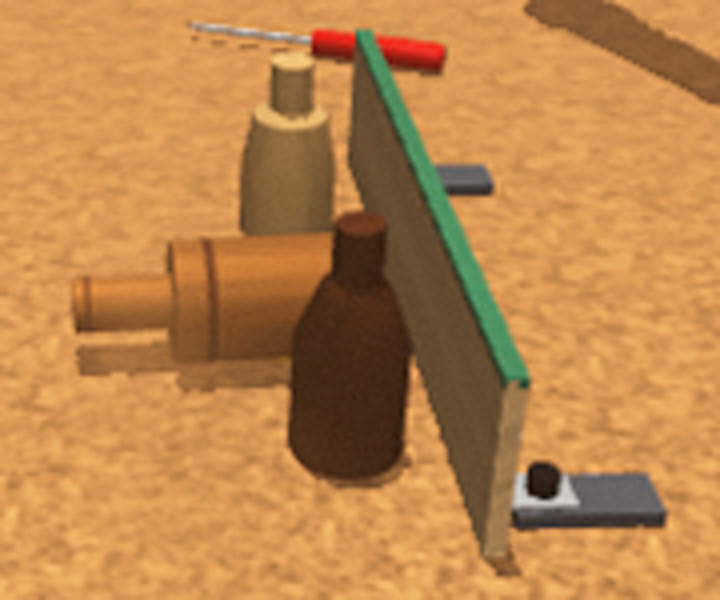

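The crops show the chuck lying left of the mark (foot at crop (345,300), neck end (315,60)). Its foot is clear of the fence and parallel to it to within a few degrees. Next I'll fix the thresholds.

Run:
```python
from h import *
np.set_printoptions(suppress=True,precision=1)
d=np.load('pics/top0.npy'); C=cam('top'); W=cloud('top',d,C)
img=cv2.imread('pics/top0.png'); hsv=cv2.cvtColor(img,cv2.COLOR_BGR2HSV)
print(hsv[235,235],hsv[224,243])
g=(hsv[...,0]>55)&(hsv[...,0]<90)&(hsv[...,1]>85); g[:225]=0;g[250:]=0;g[:,320:]=0
P=W[g]; print('green',len(P),np.median(P,0),P.min(0),P.max(0))
# at plane z=112 edges by pixel: top (front) edge & ends
for u in (170,200,220,240,260,280,305):
    vs=np.where(g[:,u])[0]; 
    if len(vs): print(u,vs.min(),vs.max(),world('top',u,vs.min()-.5,z=112,C=C),world('top',u,vs.max()+.5,z=112,C=C))
y=(hsv[...,0]>22)&(hsv[...,0]<40)&(hsv[...,1]>150); y[:200]=0;y[245:]=0;y[:,:220]=0;y[:,260:]=0
v,u=np.where(y); print('yel',len(u),u.min(),u.max(),v.min(),v.max())
# hand-read corners from crop (x5)
for q in ((440,220),(450,337),(397,221),(328,347)): print('mark corner',q,world('top',160+q[0]/5-.4,165+q[1]/5-.4,z=0,C=C))
for n,(u0,v0,u1,v1) in dict(fa=(186,210,210,233),fb=(262,202,286,226),ch=(212,172,242,227),bowl=(98,168,132,202)).items():
    Q=W[v0:v1,u0:u1].reshape(-1,3); Q=Q[Q[:,2]>12]; print(n,len(Q),Q.min(0),Q.max(0),np.median(Q,0))
Q=W[172:227,212:242].reshape(-1,3)
for lo,hi in ((20,49),(50,95)):
  S=Q[(Q[:,2]>lo)&(Q[:,2]<hi)]; print(len(S)); 
Q=Q[Q[:,2]>30]; 
for x in np.arange(Q[:,0].min(),Q[:,0].max(),12):
    S=Q[(Q[:,0]>=x)&(Q[:,0]<x+12)]; print(x,len(S),S[:,1].min(),S[:,1].max(),S[:,2].max())
```

```text
[ 66  78 125] [ 30 147 168]
green 10 [447.4  91.7 114.6] [ 430.8 -158.4  110.1] [474.8 237.6 116.8]
yel 48 226 246 210 231
mark corner (440, 220) [561.3 -14.9   0. ]
mark corner (450, 337) [479.3 -23.1   0. ]
mark corner (397, 221) [560.1  15.1   0. ]
mark corner (328, 347) [471.2  61.2   0. ]
fa 346 [303.9 -10.1  15. ] [ 535.5  182.6 1588.9] [497.1 144.4  92.2]
fb 336 [ 303.9 -137.9   15.6] [ 567.8  -10.1 1588.9] [ 527.1 -102.5   89.9]
ch 921 [303.9 -10.1  13. ] [ 668.8  106.2 1588.9] [563.4  59.6  67.1]
bowl 439 [303.9 -10.1  12. ] [ 682.5  485.7 1588.9] [645.5 454.1  30.3]
92
806
303.8530702018994 2 -10.09635098826021 -10.09635098826021 1588.942763402975Traceback (most recent call last):
  File "<stdin>", line 23, in <module>
    return umr_minimum(a, axis, None, out, keepdims, initial, where)
ValueError: zero-size array to reduction operation minimum which has no identity
```

```bash
cat > fit.py <<'E'
from h import *
from scipy.optimize import least_squares
np.set_printoptions(suppress=True,precision=1)
C=cam('top')
def cr(q,z): return world('top',160+q[0]/5-.4,165+q[1]/5-.4,z=z,C=C)
a,b=cr((35,380),112),cr((742,312),112); print('front edge ends',a,b,np.linalg.norm(a-b))
a2,b2=cr((35,397),112),cr((742,328),112); print('back',a2,b2)
d=np.load('pics/top0.npy'); W=cloud('top',d,C)
Q=W[172:227,212:242].reshape(-1,3); Q=Q[(Q[:,2]>20)&(Q[:,2]<95)&(Q[:,0]>470)]
dd=(a-b)[:2]; print('fence y-dir angle deg',np.degrees(np.arctan2(dd[0],dd[1])))
def sd(p,Q):
    x,y,z,th,ph=p; A=np.array([np.cos(th)*np.cos(ph),np.sin(th)*np.cos(ph),np.sin(ph)])
    r=Q-[x,y,z]; s=r@A; rho=np.linalg.norm(r-np.outer(s,A),axis=1)
    box=lambda s,rho,s0,s1,R:np.where((np.maximum(np.maximum(s0-s,s-s1),rho-R)<0),np.maximum(np.maximum(s0-s,s-s1),rho-R),np.hypot(np.maximum(np.maximum(s0-s,s-s1),0),np.maximum(rho-R,0)))
    return np.minimum(box(s,rho,0,110,38),box(s,rho,110,170,17))
r=least_squares(lambda p:sd(p,Q),[500,55,40,0.1,0],loss='soft_l1',f_scale=2)
p=r.x; print('chuck foot',p[:3],'yaw deg',np.degrees(p[3]),'pitch',np.degrees(p[4]),'rms',np.sqrt(np.mean(r.fun**2)),np.median(abs(r.fun)))
E
python3 fit.py
```

```text
front edge ends [435.5 242.9 112. ] [ 485.9 -210.8  112. ] 456.449525354682
back [424.7 242.4 112. ] [ 475.5 -210.7  112. ]
fence y-dir angle deg -6.328837740130293
chuck foot [500.7  47.5  37.7] yaw deg 8.805230383851482 pitch 0.40665274447742955 rms 2.6653507637139704 1.6170571382864622
```

```bash
cat >> h.py <<'E'
from scipy.spatial.transform import Rotation as Ro
N=np.array([.9939,.1104,0]); U=np.array([-.1104,.9939,0])   # fence x, y
FX,FY=459.7,-34.5   # face along N, mark middle along U
def F(x,y,z): return (FX+x)*N+(FY+y)*U+[0,0,z]
def toF(P): return np.array([P@N-FX,P@U-FY,P[2]])
def grasp(s=None):
    s=s or arm.state(); return np.array(s['eef_pos'])-11*np.array(s['orientation'])[:,1]
def go(G,yawz,s=None):
    """shift to bring grasp point to G with tool down, jaw axis at yawz deg"""
    s=s or arm.state(); R=np.array(s['orientation']); a=np.radians(yawz)
    y=np.array([0,0,-1.]); z=np.array([np.cos(a),np.sin(a),0]); T=np.c_[np.cross(y,z),y,z]
    sh=R.T@(G+11*y-np.array(s['eef_pos'])); rv=Ro.from_matrix(R.T@T).as_rotvec()
    print('shift',sh.round(1),'rot',rv.round(3))
def st():
    s=arm.state(); print('t %.2f'%s['time'],'graspW',grasp(s).round(1),'graspF',toF(grasp(s)).round(1),'force',np.round(s['force'],1),'Ffence',np.round([np.array(s['force'])@N,np.array(s['force'])@U],1),'mom',np.round(s['moment'],2),'open',round(s['opening'],1)); return s
E
python3 -c "
from h import *
st(); print(toF(np.array([500.7,47.5,37.7])),toF(np.array([641,69.2,38])))
go(np.array([641,69.2,190]),-81.2)"
```

```text
t 0.15 graspW [ 276.8 -615.2  249.5] graspF [-252.5 -607.5  249.5] force [ 0.1  1.2 -0.2] Ffence [0.3 1.2] mom [-0.02 -0.    0.03] open 85.2
[43.18973 26.43297 37.7    ] [185.02958  32.51148  38.     ]
shift [-612.9   60.2 -474.6] rot [0.001 0.269 0.   ]
```

```bash
python3 -m jog '[{"grip":0,"x":-60,"z":-47,"ry":0.03},{"x":-120,"z":-93,"ry":0.06,"grip":0},{"x":-170,"z":-132,"ry":0.1,"grip":0},{"x":-220,"z":-170,"ry":0.13,"grip":0},{"x":-270,"z":-209,"ry":0.16,"grip":0},{"x":-320,"z":-248,"ry":0.19,"grip":0},{"x":-370,"z":-286,"ry":0.22,"grip":0},{"x":-420,"z":-325,"ry":0.25,"grip":0},{"x":-470,"z":-364,"ry":0.269,"grip":0},{"x":-520,"z":-403,"ry":0.269,"grip":0},{"x":-570,"z":-441,"ry":0.269,"grip":0},{"x":-613,"z":-475,"ry":0.269,"grip":0}]' 20; python3 -c "
from h import *
st(); go(np.array([641,69.2,190]),-81.2)"
```

```text
t 0.15 graspW [ 276.8 -615.2  249.5] graspF [-252.5 -607.5  249.5] force [ 0.1  1.2 -0.2] Ffence [0.3 1.2] mom [-0.02 -0.    0.03] open 85.2
shift [-612.9   60.2 -474.6] rot [0.001 0.269 0.   ]validation failed for argument at $[0]...
```

```bash
python3 -m jog '[{"grip":0,"x":-60,"y":0,"z":-47,"rx":0,"ry":0.03,"rz":0},{"x":-120,"y":0,"z":-93,"rx":0,"ry":0.06,"rz":0,"grip":0},{"x":-170,"y":0,"z":-132,"rx":0,"ry":0.1,"rz":0,"grip":0},{"x":-220,"y":0,"z":-170,"rx":0,"ry":0.13,"rz":0,"grip":0},{"x":-270,"y":0,"z":-209,"rx":0,"ry":0.16,"rz":0,"grip":0},{"x":-320,"y":0,"z":-248,"rx":0,"ry":0.19,"rz":0,"grip":0},{"x":-370,"y":0,"z":-286,"rx":0,"ry":0.22,"rz":0,"grip":0},{"x":-420,"y":0,"z":-325,"rx":0,"ry":0.25,"rz":0,"grip":0},{"x":-470,"y":0,"z":-364,"rx":0,"ry":0.269,"rz":0,"grip":0},{"x":-520,"y":0,"z":-403,"rx":0,"ry":0.269,"rz":0,"grip":0},{"x":-570,"y":0,"z":-441,"rx":0,"ry":0.269,"rz":0,"grip":0},{"x":-613,"y":0,"z":-475,"rx":0,"ry":0.269,"rz":0,"grip":0}]' 20; python3 -c "
from h import *
st(); go(np.array([641,69.2,190]),-81.2)"
```

```text
time: 1.65
eef_pos: [629.6, 48.3, 239.0]
orientation: [[-0.988, -0.001, 0.153], [-0.153, 0.001, -0.988], [0.001, -1.0, -0.001]]
force: [1.4, -0.9, -1.4]
opening: 85.4
t 1.65 graspW [629.6  48.2 250. ] graspF [171.4  13.  250. ] force [ 1.4 -0.9 -1.4] Ffence [ 1.3 -1. ] mom [ 0.02 -0.01 -0.06] open 85.4
shift [-14.5  60.  -18.9] rot [ 0.001 -0.     0.001]
```

```bash
python3 -m jog '[{"grip":0,"x":-14.5,"y":30,"z":-19,"rx":0,"ry":0,"rz":0},{"grip":0,"x":-14.5,"y":60,"z":-19,"rx":0,"ry":0,"rz":0},{"grip":0,"x":-14.5,"y":60,"z":-19,"rx":0,"ry":0,"rz":0},{"grip":0,"x":-14.5,"y":60,"z":-19,"rx":0,"ry":0,"rz":0}]'; python3 -c "
from h import *
st(); go(np.array([641,69.2,190]),-81.2)
print({k:np.round(v,4).tolist() for k,v in optics.camera_info('wrist').items()})
snap('wrist','1');snap('side','1',(220,100,400,280),4)"
```

```text
time: 2.15
eef_pos: [641.5, 68.8, 180.0]
orientation: [[-0.988, 0.0, 0.152], [-0.152, 0.001, -0.988], [-0.001, -1.0, -0.001]]
force: [0.6, -0.9, 1.0]
opening: 85.4
t 2.15 graspW [641.5  68.8 191. ] graspF [185.5  32.1 191. ] force [ 0.6 -0.9  1. ] Ffence [ 0.5 -1. ] mom [ 0.02 -0.02 -0.02] open 85.4
shift [ 0.4  1.  -0.5] rot [ 0.001 -0.001 -0.001]
{'vertical_fov': 65.7065, 'cx': 256.896, 'cy': 197.9596, 'rvec': [-2.1842, 1.8721, 0.3134], 'tvec': [-29.7071, 586.9224, 531.8963]}
```

View pics/wrist1.png

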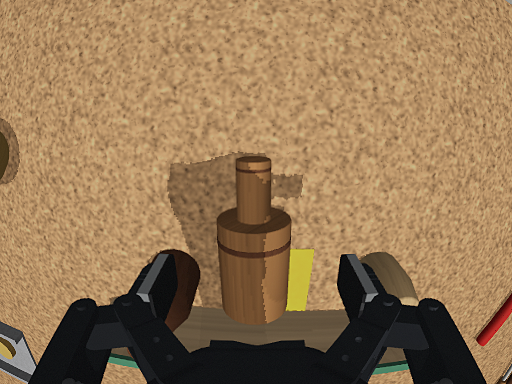

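View pics/side1c.png

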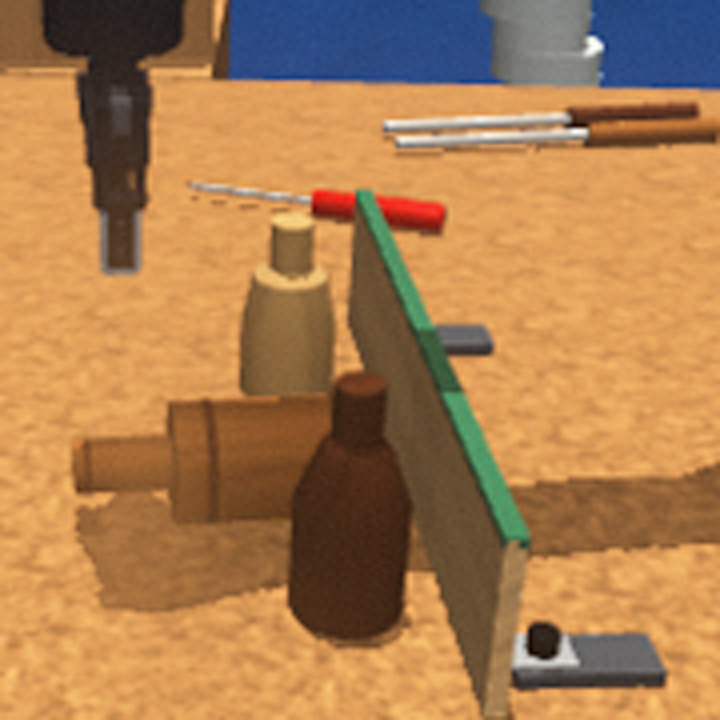

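The neck is centred between the fingers (column 254, against about 257 for the fingers) and aligned with the gripper. I'll descend.

```bash
python3 -m jog '[{"grip":0,"x":0,"y":40,"z":-2,"rx":0,"ry":0,"rz":0},{"grip":0,"x":0,"y":85,"z":-2,"rx":0,"ry":0,"rz":0},{"grip":0,"x":0,"y":120,"z":-2,"rx":0,"ry":0,"rz":0},{"grip":0,"x":0,"y":140,"z":-2,"rx":0,"ry":0,"rz":0},{"grip":0,"x":0,"y":153,"z":-2,"rx":0,"ry":0,"rz":0},{"grip":0,"x":0,"y":153,"z":-2,"rx":0,"ry":0,"rz":0},{"grip":0,"x":0,"y":153,"z":-2,"rx":0,"ry":0,"rz":0}]'; python3 -c "
from h import *
st(); snap('wrist','2');snap('side','2',(220,100,400,280),4)"
```

```text
time: 3.12
eef_pos: [642.9, 71.2, 29.1]
orientation: [[-0.988, 0.004, 0.152], [-0.152, 0.002, -0.988], [-0.005, -1.0, -0.001]]
force: [-0.5, 0.5, -0.4]
opening: 85.5
t 3.12 graspW [642.8  71.2  40.1] graspF [187.1  34.3  40.1] force [-0.5  0.5 -0.4] Ffence [-0.5  0.6] mom [-0.02 -0.    0.06] open 85.5
```

View pics/wrist2.png

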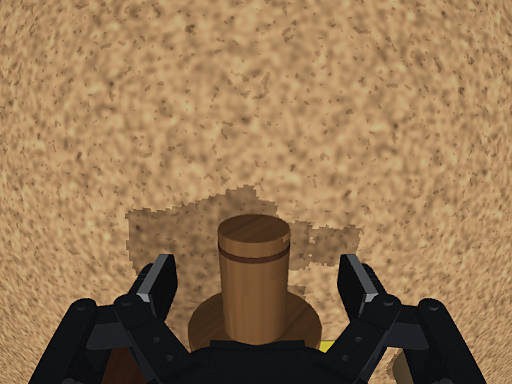

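View pics/side2c.png

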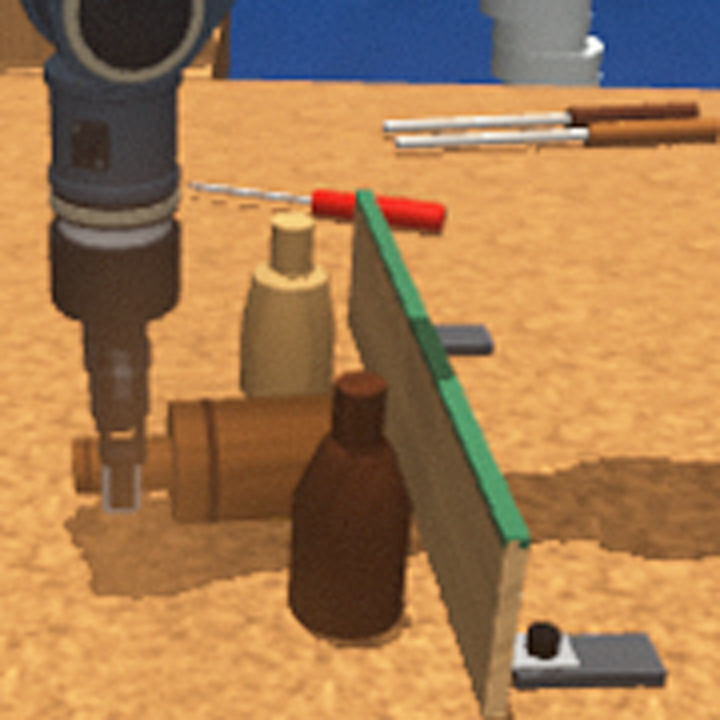

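```bash
python3 -m jog '[{"grip":60,"x":0,"y":2,"z":0,"rx":0,"ry":0,"rz":0},{"grip":100,"x":0,"y":2,"z":0,"rx":0,"ry":0,"rz":0},{"grip":255,"x":0,"y":2,"z":0,"rx":0,"ry":0,"rz":0},{"grip":255,"x":0,"y":2,"z":0,"rx":0,"ry":0,"rz":0},{"grip":255,"x":0,"y":2,"z":0,"rx":0,"ry":0,"rz":0},{"grip":255,"x":0,"y":2,"z":0,"rx":0,"ry":0,"rz":0},{"grip":255,"x":0,"y":2,"z":0,"rx":0,"ry":0,"rz":0}]' 25; python3 -c "
from h import *
s=st(); G=grasp(s)
go(G,-81.2); go(G,-83.67); go(F(185,30,38),-83.67); go(F(160,0,38),-83.67); "
```

```text
time: 4.1
eef_pos: [642.9, 71.4, 27.2]
orientation: [[-0.988, 0.005, 0.152], [-0.152, 0.002, -0.988], [-0.005, -1.0, -0.001]]
force: [0.0, 0.5, 1.8]
opening: 33.0
t 4.10 graspW [642.8  71.3  38.2] graspF [187.1  34.4  38.2] force [0.  0.5 1.8] Ffence [0.1 0.5] mom [ 0.16  0.05 -0.06] open 33.0
shift [ 0.1 -0.   0. ] rot [ 0.001 -0.001 -0.005]
shift [ 0.1 -0.   0. ] rot [ 0.001  0.042 -0.005]
shift [2.3 0.2 4.4] rot [ 0.001  0.042 -0.005]
shift [28.5  0.  33.3] rot [ 0.001  0.042 -0.005]
```

```bash
python3 -m jog '[{"grip":255,"x":2,"y":0,"z":4,"rx":0,"ry":0.01,"rz":0},{"grip":255,"x":6,"y":0,"z":9,"rx":0,"ry":0.02,"rz":0},{"grip":255,"x":10,"y":0,"z":14,"rx":0,"ry":0.03,"rz":0},{"grip":255,"x":15,"y":0,"z":19,"rx":0,"ry":0.042,"rz":0},{"grip":255,"x":20,"y":0,"z":24,"rx":0,"ry":0.042,"rz":0},{"grip":255,"x":25,"y":0,"z":29,"rx":0,"ry":0.042,"rz":0},{"grip":255,"x":28,"y":0,"z":33,"rx":0,"ry":0.042,"rz":0},{"grip":255,"x":28,"y":0,"z":33,"rx":0,"ry":0.042,"rz":0},{"grip":255,"x":28,"y":0,"z":33,"rx":0,"ry":0.042,"rz":0}]'; python3 -c "
from h import *
s=st(); G=grasp(s)
go(F(155,0,38),-83.67); snap('top','3',(160,165,315,265),5);snap('side','3',(220,100,400,280),4);snap('wrist','3') "
```

```text
time: 5.22
eef_pos: [619.7, 33.8, 26.9]
orientation: [[-0.994, 0.003, 0.11], [-0.11, 0.001, -0.994], [-0.003, -1.0, -0.0]]
force: [-0.0, 0.4, 3.2]
opening: 32.9
t 5.22 graspW [619.7  33.8  37.9] graspF [159.9  -0.3  37.9] force [-0.   0.4  3.2] Ffence [0.  0.4] mom [ 0.05  0.08 -0.06] open 32.9
shift [ 4.9 -0.1 -0.3] rot [ 0.     0.    -0.003]
```

View pics/top3c.png

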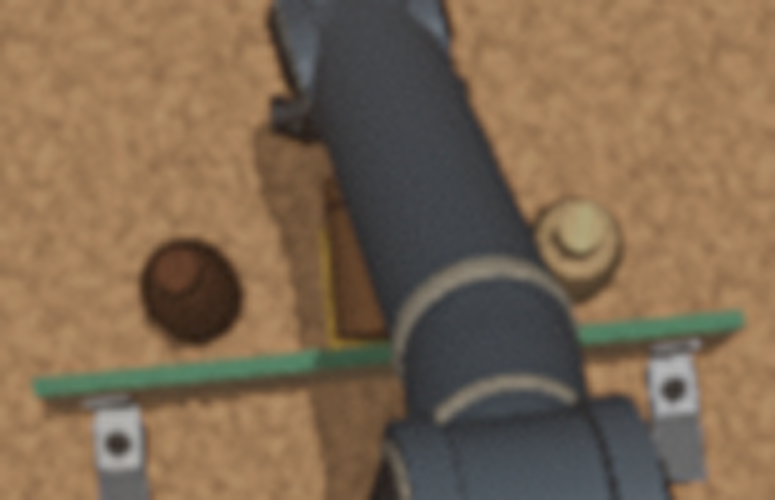

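View pics/side3c.png

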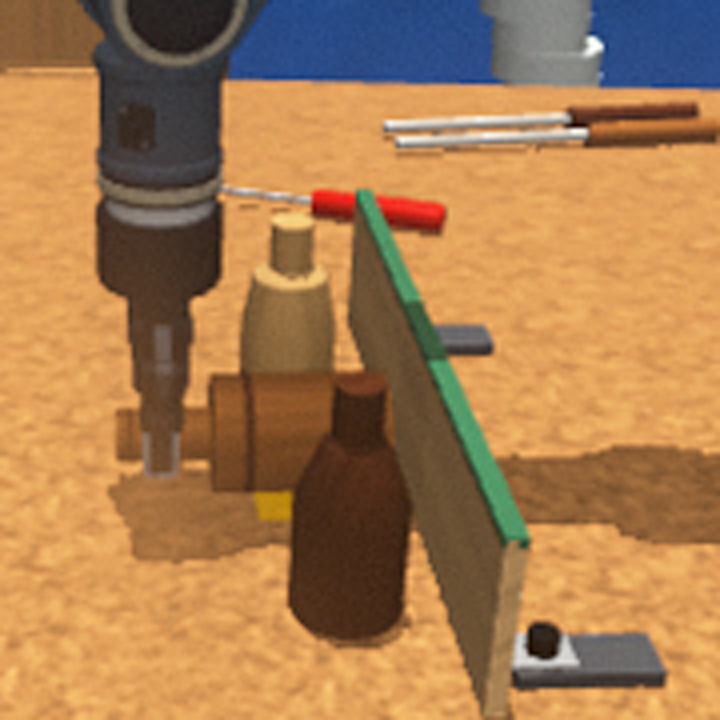

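View pics/wrist3.png

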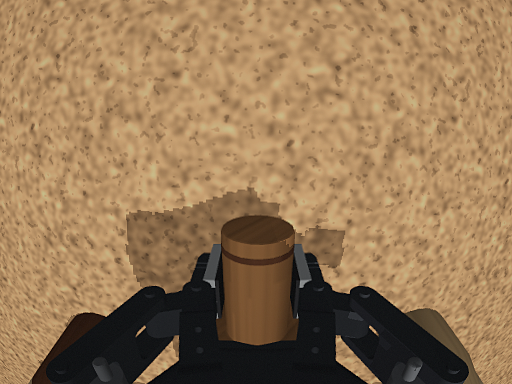

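```bash
python3 -m jog '[{"grip":255,"x":3,"y":0,"z":0,"rx":0,"ry":0,"rz":0},{"grip":255,"x":6,"y":0,"z":0,"rx":0,"ry":0,"rz":0},{"grip":255,"x":9,"y":0,"z":0,"rx":0,"ry":0,"rz":0},{"grip":255,"x":11,"y":0,"z":0,"rx":0,"ry":0,"rz":0},{"grip":255,"x":12,"y":0,"z":0,"rx":0,"ry":0,"rz":0},{"grip":255,"x":12,"y":0,"z":0,"rx":0,"ry":0,"rz":0}]'; python3 -c "
from h import *
st()"; python3 -m jog '[{"grip":255,"x":1,"y":0,"z":0,"rx":0,"ry":0,"rz":0},{"grip":255,"x":2,"y":0,"z":0,"rx":0,"ry":0,"rz":0}]';python3 -c "
from h import *
st()"
```

```text
time: 6.12
eef_pos: [608.1, 32.5, 27.1]
orientation: [[-0.994, 0.004, 0.11], [-0.11, 0.001, -0.994], [-0.004, -1.0, -0.0]]
force: [4.2, 1.4, 3.7]
opening: 33.0
t 6.12 graspW [608.1  32.5  38.1] graspF [148.2  -0.3  38.1] force [4.2 1.4 3.7] Ffence [4.3 0.9] mom [ 0.1  -0.78  0.  ] open 33.0
time: 6.38
eef_pos: [606.7, 32.4, 27.2]
orientation: [[-0.994, 0.006, 0.11], [-0.11, 0.001, -0.994], [-0.006, -1.0, -0.0]]
force: [6.3, 0.8, 2.0]
opening: 33.1
t 6.38 graspW [606.7  32.4  38.2] graspF [146.8  -0.2  38.2] force [6.3 0.8 2. ] Ffence [6.3 0.1] mom [ 0.17 -1.33 -0.04] open 33.1
```

```bash
python3 -m jog '[{"grip":255,"x":0.5,"y":0,"z":0,"rx":0,"ry":0,"rz":0},{"grip":255,"x":1,"y":0,"z":0,"rx":0,"ry":0,"rz":0},{"grip":255,"x":1,"y":0,"z":0,"rx":0,"ry":0,"rz":0}]';python3 -c "
from h import *
st();snap('side','4',(220,100,400,280),4);snap('top','4',(160,165,315,265),5)"
```

```text
time: 6.75
eef_pos: [606.7, 32.5, 27.2]
orientation: [[-0.994, 0.008, 0.111], [-0.111, 0.001, -0.994], [-0.008, -1.0, -0.001]]
force: [6.3, 0.2, 2.8]
opening: 33.4
t 6.75 graspW [606.6  32.5  38.2] graspF [146.8  -0.2  38.2] force [6.3 0.2 2.8] Ffence [ 6.3 -0.5] mom [ 0.11 -1.36  0.09] open 33.4
```

View pics/side4c.png

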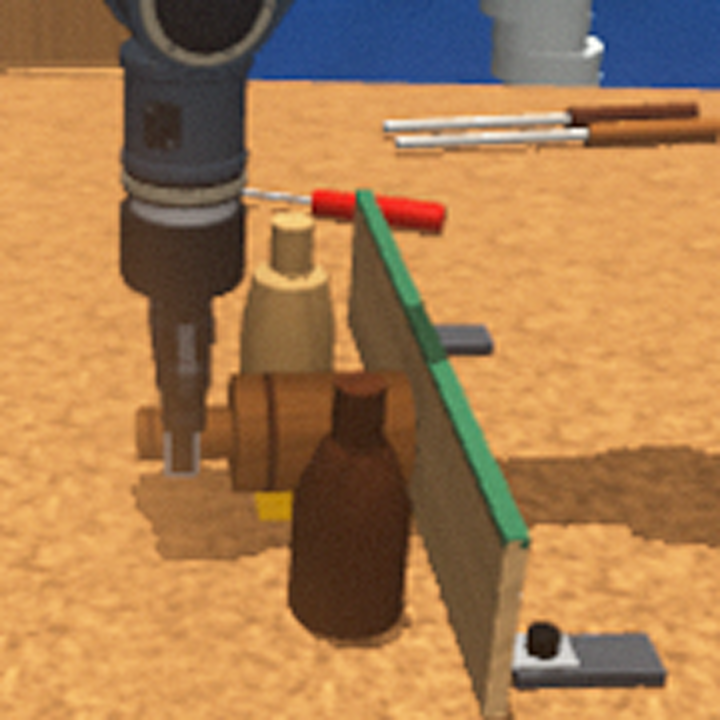

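View pics/top4c.png

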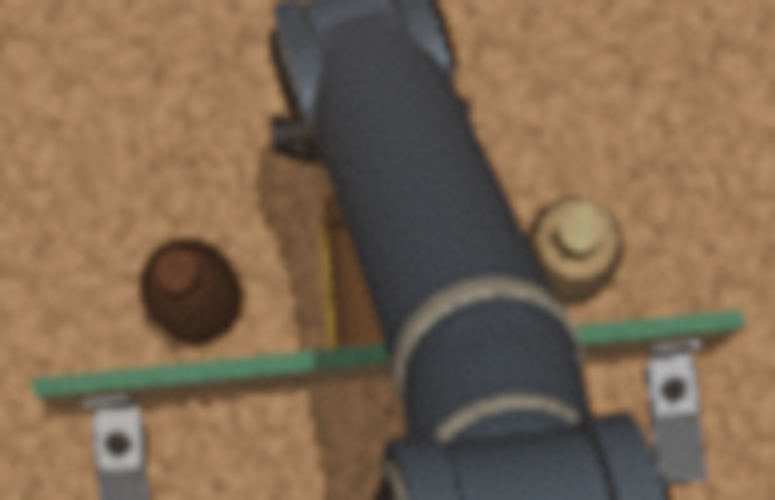

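The side crop shows the foot hard up to the fence, and the force is steady at 6 N with no further travel, so contact is confirmed. Next: a lateral check and the raising path.

```bash
cat >> h.py <<'E'
def path(th,L=143,c=3.8,b=1.0):
    t=np.radians(th); return c+38*np.sin(t)+L*np.cos(t)-b, 38*np.cos(t)+L*np.sin(t)
def nxt(th,y=0,b=1.0,dz=0,c=3.8,L=143):
    s=st(); x,z=path(th,L,c,b); print(th,'target',round(x,1),round(z+dz,1)); go(F(x,y,z+dz),-83.67,s)
E
python3 - <<'E'
from h import *
p=cv2.imread('pics/top4.png'); cv2.imwrite('pics/top4d.png',cv2.resize(p[200:240,215:245],None,fx=18,fy=14,interpolation=cv2.INTER_CUBIC))
C=cam('top')
for th in range(0,91,10): print(th,np.round(path(th),1))
x=p[215:232,220:240].astype(int); print(x[4,:,:].tolist()); print(x[10].tolist())
E
```

```text
0 [145.8  38. ]
10 [150.2  62.3]
20 [150.2  84.6]
30 [145.6 104.4]
40 [136.8 121. ]
50 [123.8 134. ]
60 [107.2 142.8]
70 [ 87.4 147.4]
80 [ 65.1 147.4]
90 [ 40.8 143. ]
[[61, 88, 117], [62, 87, 115], [61, 88, 116], [62, 91, 120], [56, 101, 131], [47, 99, 128], [36, 69, 93], [33, 53, 78], [41, 61, 87], [41, 64, 92], [43, 67, 97], [43, 63, 88], [45, 54, 68], [48, 48, 51], [53, 52, 51], [54, 53, 53], [57, 55, 56], [59, 56, 55], [62, 60, 58], [63, 59, 58]]
[[60, 87, 116], [60, 87, 115], [60, 85, 113], [59, 86, 115], [59, 94, 123], [50, 97, 125], [37, 79, 104], [38, 61, 83], [37, 57, 82], [40, 62, 90], [43, 64, 94], [43, 67, 97], [45, 69, 100], [42, 63, 90], [45, 53, 67], [45, 45, 49], [50, 49, 48], [56, 53, 54], [57, 54, 55], [60, 59, 57]]
```

View pics/top4d.png

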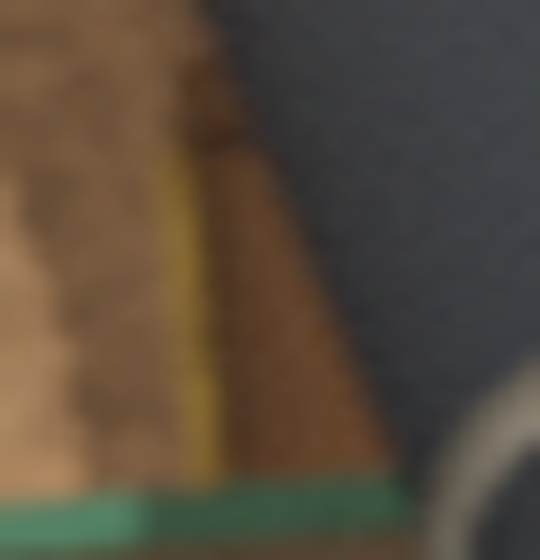

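Run:
```python
from h import *
C=cam('top'); print('cam',toF(-C[3].T@C[4]))
for v,a,b in ((219,223.7,225.9),(225,224.0,226.5)):
    m=toF(world('top',a-.0,v,z=0,C=C)); 
    for z in (36,40,44): print(v,'mark',m.round(1),'chuck edge',toF(world('top',b,v,z=z,C=C)).round(1))
```

```text
cam [-158.81507068   -9.0801422  1588.9427634 ]
219 mark [67.9 44.   0. ] chuck edge [62.1 35.3 36. ]
219 mark [67.9 44.   0. ] chuck edge [61.5 35.2 40. ]
219 mark [67.9 44.   0. ] chuck edge [60.9 35.1 44. ]
225 mark [46.9 44.7  0. ] chuck edge [41.4 35.1 36. ]
225 mark [46.9 44.7  0. ] chuck edge [40.9 35.  40. ]
225 mark [46.9 44.7  0. ] chuck edge [40.4 34.9 44. ]
```

```bash
python3 -c "
from h import *
nxt(5);nxt(10)"
```

```text
t 6.85 graspW [606.6  32.5  38.3] graspF [146.8  -0.2  38.3] force [5.9 1.4 1.4] Ffence [6.  0.7] mom [ 0.1  -1.28 -0.01] open 33.4
5 target 148.6 50.3
shift [ -1.8 -12.1  -0.2] rot [ 0.001  0.    -0.008]
t 6.85 graspW [606.6  32.5  38.3] graspF [146.8  -0.2  38.3] force [5.9 1.4 1.4] Ffence [6.  0.7] mom [ 0.1  -1.28 -0.01] open 33.4
10 target 150.2 62.3
shift [ -3.5 -24.   -0.2] rot [ 0.001  0.    -0.008]
```

```bash
python3 -m jog '[{"grip":255,"x":-0.5,"y":-4,"z":0,"rx":0,"ry":0,"rz":-0.004},{"grip":255,"x":-1.2,"y":-8,"z":0,"rx":0,"ry":0,"rz":-0.008},{"grip":255,"x":-1.8,"y":-12,"z":0,"rx":0,"ry":0,"rz":-0.008},{"grip":255,"x":-1.8,"y":-12,"z":0,"rx":0,"ry":0,"rz":-0.008}]'; python3 -c "
from h import *
nxt(10); snap('side','5',(220,100,400,280),4)"
```

```text
time: 7.35
eef_pos: [608.2, 32.9, 38.1]
orientation: [[-0.994, -0.0, 0.111], [-0.111, 0.001, -0.994], [0.0, -1.0, -0.001]]
force: [6.4, 1.1, -4.5]
opening: 33.1
t 7.35 graspW [608.2  32.9  49.1] graspF [1.484e+02 1.000e-01 4.910e+01] force [ 6.4  1.1 -4.5] Ffence [6.5 0.4] mom [ 0.26 -1.47 -0.09] open 33.1
10 target 150.2 62.3
shift [ -1.9 -13.1   0.1] rot [0.001 0.    0.   ]
```

View pics/side5c.png

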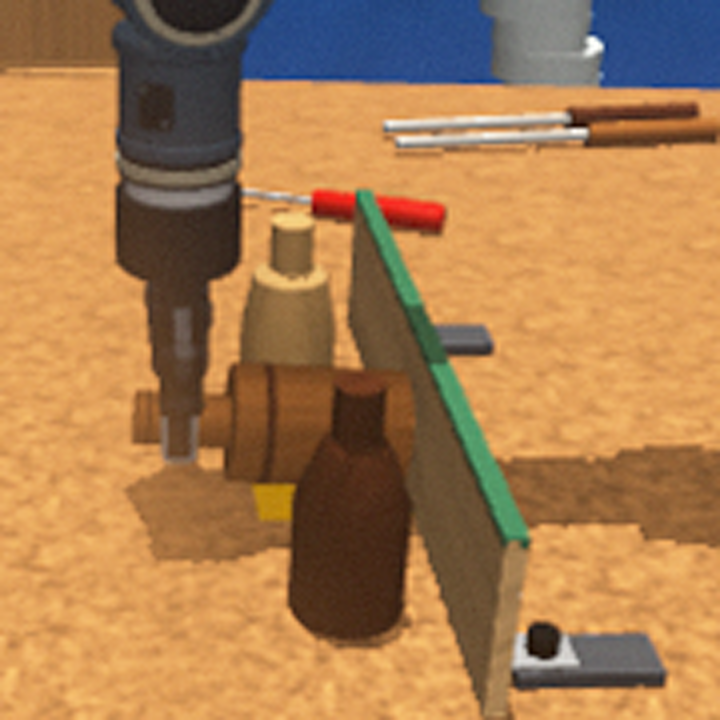

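```bash
python3 -m jog '[{"grip":255,"x":-0.8,"y":-4,"z":0,"rx":0,"ry":0,"rz":0},{"grip":255,"x":-1.5,"y":-8,"z":0,"rx":0,"ry":0,"rz":0},{"grip":255,"x":-2,"y":-13,"z":0,"rx":0,"ry":0,"rz":0},{"grip":255,"x":-2,"y":-13,"z":0,"rx":0,"ry":0,"rz":0}]'; python3 -c "
from h import *
nxt(15);nxt(20)"
```

```text
time: 7.9
eef_pos: [609.2, 33.1, 49.9]
orientation: [[-0.994, -0.002, 0.111], [-0.111, 0.001, -0.994], [0.002, -1.0, -0.002]]
force: [4.6, 1.6, -4.1]
opening: 33.3
t 7.90 graspW [609.2  33.1  60.9] graspF [149.4   0.2  60.9] force [ 4.6  1.6 -4.1] Ffence [4.7 1.1] mom [ 0.15 -1.17 -0.08] open 33.3
15 target 150.8 73.7
shift [ -1.3 -12.9   0.2] rot [0.002 0.    0.002]
t 7.90 graspW [609.2  33.1  60.9] graspF [149.4   0.2  60.9] force [ 4.6  1.6 -4.1] Ffence [4.7 1.1] mom [ 0.15 -1.17 -0.08] open 33.3
20 target 150.2 84.6
shift [ -0.7 -23.8   0.1] rot [0.002 0.    0.002]
```

```bash
python3 -m jog '[{"grip":255,"x":-0.6,"y":-5,"z":0,"rx":0,"ry":0,"rz":0},{"grip":255,"x":-1,"y":-9,"z":0,"rx":0,"ry":0,"rz":0},{"grip":255,"x":-1.3,"y":-13,"z":0,"rx":0,"ry":0,"rz":0},{"grip":255,"x":-1.1,"y":-18,"z":0,"rx":0,"ry":0,"rz":0},{"grip":255,"x":-0.8,"y":-24,"z":0,"rx":0,"ry":0,"rz":0},{"grip":255,"x":-0.8,"y":-24,"z":0,"rx":0,"ry":0,"rz":0}]'; python3 -c "
from h import *
nxt(25);nxt(30);snap('side','6',(220,100,400,280),4);snap('wrist','6')"
```

```text
time: 8.65
eef_pos: [609.1, 32.9, 74.1]
orientation: [[-0.994, -0.004, 0.111], [-0.111, 0.001, -0.994], [0.004, -1.0, -0.001]]
force: [0.1, 0.9, -2.2]
opening: 33.3
t 8.65 graspW [609.2  32.9  85.1] graspF [149.4  -0.   85.1] force [ 0.1  0.9 -2.2] Ffence [0.2 0.9] mom [ 0.07 -0.3   0.01] open 33.3
25 target 148.5 94.9
shift [ 0.9 -9.8 -0. ] rot [0.001 0.    0.004]
t 8.65 graspW [609.2  32.9  85.1] graspF [149.4  -0.   85.1] force [ 0.1  0.9 -2.2] Ffence [0.2 0.9] mom [ 0.07 -0.3   0.01] open 33.3
30 target 145.6 104.4
shift [  3.8 -19.3  -0. ] rot [0.001 0.    0.004]
```

View pics/side6c.png

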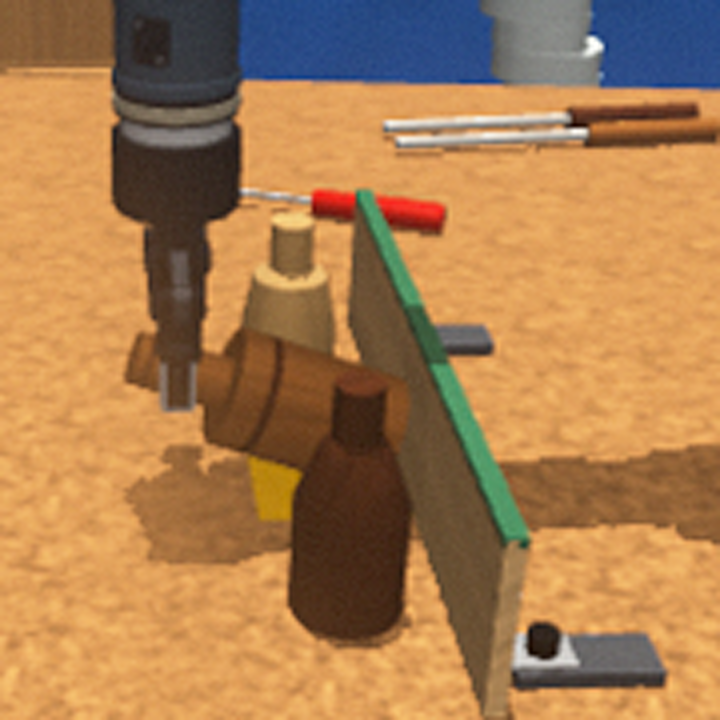

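View pics/wrist6.png

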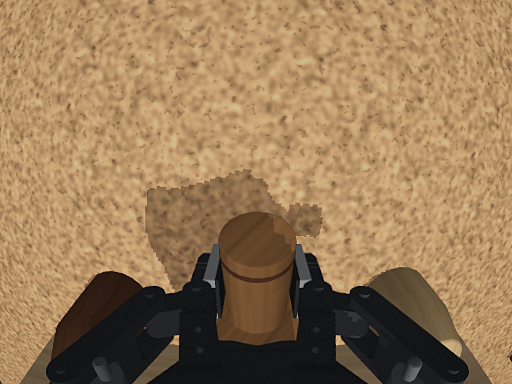

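```bash
python3 -m jog '[{"grip":255,"x":1.2,"y":0,"z":0,"rx":0,"ry":0,"rz":0.004},{"grip":255,"x":1.2,"y":0,"z":0,"rx":0,"ry":0,"rz":0.004}]'; python3 -c "
from h import *
nxt(20)"; python3 -m jog '[{"grip":255,"x":1.2,"y":0,"z":0,"rx":0,"ry":0,"rz":0.0},{"grip":255,"x":1.2,"y":0,"z":0,"rx":0,"ry":0,"rz":0.0}]'; python3 -c "
from h import *
nxt(20)"
```

```text
time: 9.0
eef_pos: [608.4, 32.8, 74.0]
orientation: [[-0.994, 0.001, 0.111], [-0.111, 0.001, -0.994], [-0.001, -1.0, -0.001]]
force: [1.9, 0.2, -2.3]
opening: 33.2
t 9.00 graspW [608.4  32.8  85. ] graspF [148.6  -0.   85. ] force [ 1.9  0.2 -2.3] Ffence [1.9 0. ] mom [ 0.1  -0.56 -0.01] open 33.2
20 target 150.2 84.6
shift [-1.6  0.4 -0. ] rot [ 0.001  0.    -0.001]
time: 9.25
eef_pos: [608.2, 32.8, 74.4]
orientation: [[-0.994, 0.003, 0.111], [-0.111, 0.002, -0.994], [-0.003, -1.0, -0.001]]
force: [4.3, 0.3, -1.1]
opening: 33.1
t 9.25 graspW [608.1  32.8  85.4] graspF [148.4  -0.   85.4] force [ 4.3  0.3 -1.1] Ffence [ 4.3 -0.2] mom [ 0.13 -1.06 -0.04] open 33.1
20 target 150.2 84.6
shift [-1.8  0.7 -0. ] rot [ 0.001  0.    -0.003]
```

```bash
python3 -c "
from h import *
nxt(25,b=2.8);nxt(30,b=2.8)"; python3 -m jog '[{"grip":255,"x":0.5,"y":-3,"z":0,"rx":0,"ry":0,"rz":0},{"grip":255,"x":1,"y":-6.5,"z":0,"rx":0,"ry":0,"rz":0},{"grip":255,"x":1.7,"y":-9.5,"z":0,"rx":0,"ry":0,"rz":0},{"grip":255,"x":1.7,"y":-9.5,"z":0,"rx":0,"ry":0,"rz":0}]'; python3 -c "
from h import *
nxt(30,b=2.8)"
```

```text
t 9.25 graspW [608.1  32.8  85.4] graspF [148.4  -0.   85.4] force [ 4.3  0.3 -1.1] Ffence [ 4.3 -0.2] mom [ 0.13 -1.06 -0.04] open 33.1
25 target 146.7 94.9
shift [ 1.7 -9.5 -0. ] rot [ 0.001  0.    -0.003]
t 9.25 graspW [608.1  32.8  85.4] graspF [148.4  -0.   85.4] force [ 4.3  0.3 -1.1] Ffence [ 4.3 -0.2] mom [ 0.13 -1.06 -0.04] open 33.1
30 target 143.8 104.4
shift [  4.5 -19.1  -0. ] rot [ 0.001  0.    -0.003]
time: 9.75
eef_pos: [606.5, 32.6, 84.2]
orientation: [[-0.994, 0.004, 0.111], [-0.111, 0.002, -0.994], [-0.004, -1.0, -0.001]]
force: [4.3, 0.7, -3.3]
opening: 33.1
t 9.75 graspW [606.5  32.6  95.2] graspF [ 1.467e+02 -1.000e-01  9.520e+01] force [ 4.3  0.7 -3.3] Ffence [4.3 0.3] mom [ 0.11 -1.02  0.01] open 33.1
30 target 143.8 104.4
shift [ 2.8 -9.2 -0.1] rot [ 0.001  0.    -0.004]
```

Forces are steady and gentle, so I'll continue.

```bash
python3 -m jog '[{"grip":255,"x":0.9,"y":-3,"z":0,"rx":0,"ry":0,"rz":-0.004},{"grip":255,"x":1.8,"y":-6,"z":0,"rx":0,"ry":0,"rz":-0.004},{"grip":255,"x":2.9,"y":-9.2,"z":0,"rx":0,"ry":0,"rz":-0.004},{"grip":255,"x":2.9,"y":-9.2,"z":0,"rx":0,"ry":0,"rz":-0.004}]'; python3 -c "
from h import *
nxt(35,b=2.8);nxt(40,b=2.8);snap('side','7',(220,100,400,280),4)"
```

```text
time: 10.25
eef_pos: [604.0, 32.3, 93.9]
orientation: [[-0.994, 0.001, 0.111], [-0.111, 0.001, -0.994], [-0.001, -1.0, -0.001]]
force: [5.7, 1.0, -1.7]
opening: 33.1
t 10.25 graspW [604.   32.3 104.9] graspF [ 1.442e+02 -1.000e-01  1.049e+02] force [ 5.7  1.  -1.7] Ffence [5.8 0.3] mom [ 0.17 -1.34 -0.03] open 33.1
35 target 139.9 113.1
shift [ 4.3 -8.3 -0.1] rot [ 0.001  0.    -0.001]
t 10.25 graspW [604.   32.3 104.9] graspF [ 1.442e+02 -1.000e-01  1.049e+02] force [ 5.7  1.  -1.7] Ffence [5.8 0.3] mom [ 0.17 -1.34 -0.03] open 33.1
40 target 135.0 121.0
shift [  9.2 -16.1  -0.1] rot [ 0.001  0.    -0.001]
```

View pics/side7c.png

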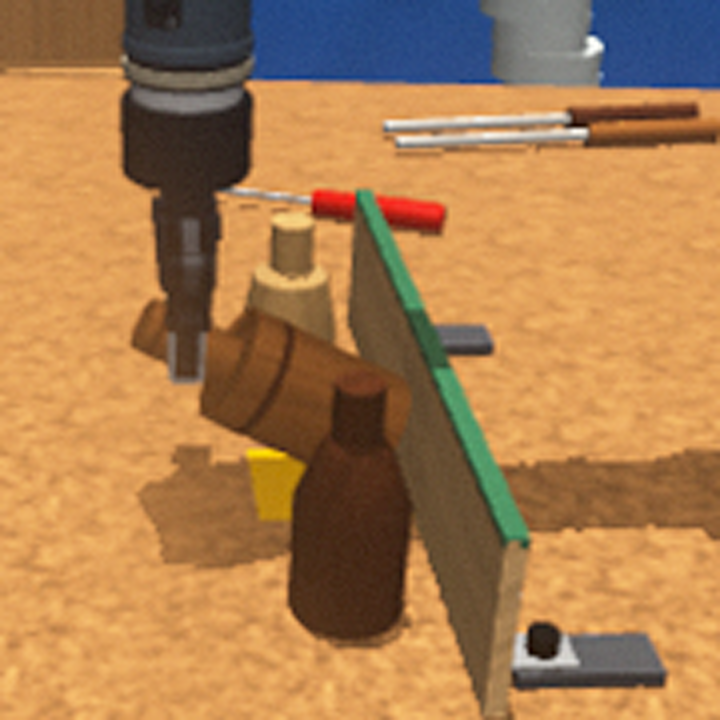

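```bash
cat > ov.py <<'E'
import sys
from h import *
def overlay(tag,th,c,name='side',y=0,lift=0,crop=(220,100,400,280),k=4):
    C=cam(name); p=cv2.imread(f'pics/{name}{tag}.png'); a,b,cc,e=crop
    q=cv2.resize(p[b:e,a:cc],None,fx=k,fy=k,interpolation=cv2.INTER_CUBIC)
    t=np.radians(th); A=np.array([np.cos(t),0,np.sin(t)]); B=np.array([-np.sin(t),0,np.cos(t)]); Y=np.array([0,1,0])
    o=np.array([c+38*np.sin(t),y,38*np.cos(t)+lift]); ph=np.linspace(0,2*np.pi,60)
    for s,r in ((0,38),(110,38),(110,17),(170,17)):
        P=[o+s*A+r*(np.cos(f)*B+np.sin(f)*Y) for f in ph]; P=np.array([F(*v) for v in P])
        uv=((proj(name,P,C)-[a,b]+.5)*k).astype(int); cv2.polylines(q,[uv.reshape(-1,1,2)],True,(255,0,0),1)
    P=np.array([F(c,v,z) for v,z in ((-228,112),(228,112),(228,0),(-228,0))]); cv2.polylines(q,[((proj(name,P,C)-[a,b]+.5)*k).astype(int).reshape(-1,1,2)],True,(255,255,0),1)
    cv2.imwrite(f'pics/{name}{tag}_ov{th}.png',q)
if __name__=='__main__': overlay(sys.argv[1],float(sys.argv[2]),float(sys.argv[3]),*(sys.argv[4:5]))
E
python3 ov.py 7 30 2.5; ls pics|grep ov
```

```text
side7_ov30.0.png
```

View pics/side7_ov30.0.png

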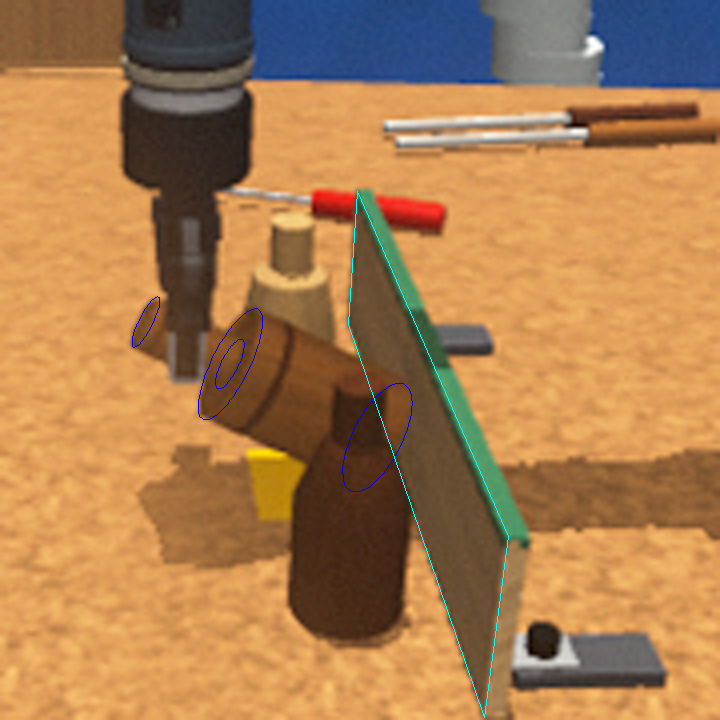

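The model overlay at 30° matches the picture almost exactly, with the foot braced on the fence and on the bench. I'll continue.

```bash
python3 -m jog '[{"grip":255,"x":1,"y":-3,"z":0,"rx":0,"ry":0,"rz":0},{"grip":255,"x":2.3,"y":-6,"z":0,"rx":0,"ry":0,"rz":0},{"grip":255,"x":4,"y":-8.5,"z":0,"rx":0,"ry":0,"rz":0},{"grip":255,"x":6,"y":-12,"z":0,"rx":0,"ry":0,"rz":0},{"grip":255,"x":8.7,"y":-16,"z":0,"rx":0,"ry":0,"rz":0},{"grip":255,"x":8.7,"y":-16,"z":0,"rx":0,"ry":0,"rz":0}]'; python3 -c "
from h import *
nxt(45,b=2.8);nxt(50,b=2.8)"
```

```text
time: 11.05
eef_pos: [597.7, 31.6, 111.2]
orientation: [[-0.994, 0.007, 0.111], [-0.111, 0.002, -0.994], [-0.007, -1.0, -0.001]]
force: [8.0, -0.1, -1.7]
opening: 33.1
t 11.05 graspW [597.6  31.6 122.2] graspF [ 1.378e+02 -1.000e-01  1.222e+02] force [ 8.  -0.1 -1.7] Ffence [ 8.  -0.9] mom [ 0.18 -1.87 -0.  ] open 33.1
45 target 129.0 128.0
shift [ 8.8 -5.8 -0.1] rot [ 0.001  0.001 -0.007]
t 11.05 graspW [597.6  31.6 122.2] graspF [ 1.378e+02 -1.000e-01  1.222e+02] force [ 8.  -0.1 -1.7] Ffence [ 8.  -0.9] mom [ 0.18 -1.87 -0.  ] open 33.1
50 target 122.0 134.0
shift [ 15.7 -11.9  -0.1] rot [ 0.001  0.001 -0.007]
```

```bash
python3 -m jog '[{"grip":255,"x":1.8,"y":-1.5,"z":0,"rx":0,"ry":0,"rz":-0.007},{"grip":255,"x":3.5,"y":-3,"z":0,"rx":0,"ry":0,"rz":-0.007},{"grip":255,"x":5.5,"y":-4.5,"z":0,"rx":0,"ry":0,"rz":-0.007},{"grip":255,"x":7.5,"y":-5.8,"z":0,"rx":0,"ry":0,"rz":-0.007},{"grip":255,"x":7.5,"y":-5.8,"z":0,"rx":0,"ry":0,"rz":-0.007}]'; python3 -c "
from h import *
nxt(50,b=1.5);snap('side','8',(220,100,400,280),4)"; python3 ov.py 8 45 2.5
```

```text
time: 11.68
eef_pos: [593.9, 31.2, 119.1]
orientation: [[-0.994, 0.009, 0.111], [-0.111, 0.003, -0.994], [-0.009, -1.0, -0.002]]
force: [9.3, 0.1, -0.0]
opening: 33.4
t 11.68 graspW [593.8  31.2 130.1] graspF [133.9  -0.  130.1] force [ 9.3  0.1 -0. ] Ffence [ 9.3 -1. ] mom [ 0.22 -2.3   0.01] open 33.4
50 target 123.3 134.0
shift [10.7 -4.  -0. ] rot [ 0.002  0.001 -0.009]
```

View pics/side8_ov45.0.png

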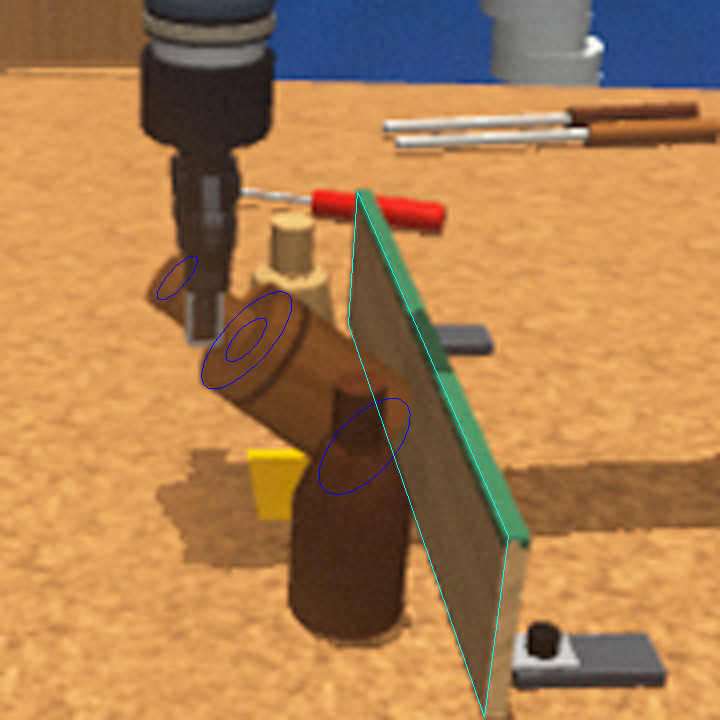

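Run:
```python
from ov import *
for th,l in ((41,0),(41,5)):
    overlay('8',th,2.5,lift=l); t=np.radians(th)
    print(th,l,2.5+38*np.sin(t)+143*np.cos(t),38*np.cos(t)+143*np.sin(t)+l)
    import os; os.rename(f'pics/side8_ov{th}.png',f'pics/s8_{th}_{l}.png')
a=cv2.imread('pics/s8_41_0.png')[200:560,100:460];b=cv2.imread('pics/s8_41_5.png')[200:560,100:460]
cv2.imwrite('pics/s8ab.png',np.hstack([a,b]))
```

```text
41 0 135.35371307349567 122.49540519410787
41 5 135.35371307349567 127.49540519410787
```

View pics/s8ab.png

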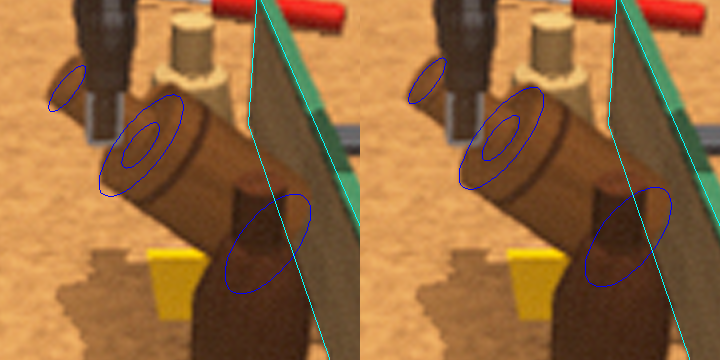

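Comparing the overlays at 41°, the 5 mm lift fits, so the foot has stuck on the fence and risen about 5–7 mm. I'll ease off and set it back down on the bench.

```bash
python3 -m jog '[{"grip":255,"x":-1.5,"y":0,"z":0,"rx":0,"ry":0,"rz":-0.009},{"grip":255,"x":-2,"y":2,"z":0,"rx":0,"ry":0,"rz":-0.009},{"grip":255,"x":-2,"y":4,"z":0,"rx":0,"ry":0,"rz":-0.009},{"grip":255,"x":-2,"y":6,"z":0,"rx":0,"ry":0,"rz":-0.009},{"grip":255,"x":-2,"y":6,"z":0,"rx":0,"ry":0,"rz":-0.009}]'; python3 -c "
from h import *
nxt(41,b=1.5);snap('side','9',(220,100,400,280),4)"; python3 ov.py 9 41 2.5
```

```text
time: 12.35
eef_pos: [594.8, 31.3, 112.2]
orientation: [[-0.994, -0.003, 0.111], [-0.111, 0.001, -0.994], [0.003, -1.0, -0.002]]
force: [-0.4, -0.1, -3.2]
opening: 33.2
t 12.35 graspW [594.8  31.3 123.2] graspF [ 1.350e+02 -1.000e-01  1.232e+02] force [-0.4 -0.1 -3.2] Ffence [-0.4 -0.1] mom [-0.01 -0.23  0.02] open 33.2
41 target 135.2 122.5
shift [-0.2  0.7 -0.1] rot [0.002 0.001 0.003]
```

View pics/side9_ov41.0.png

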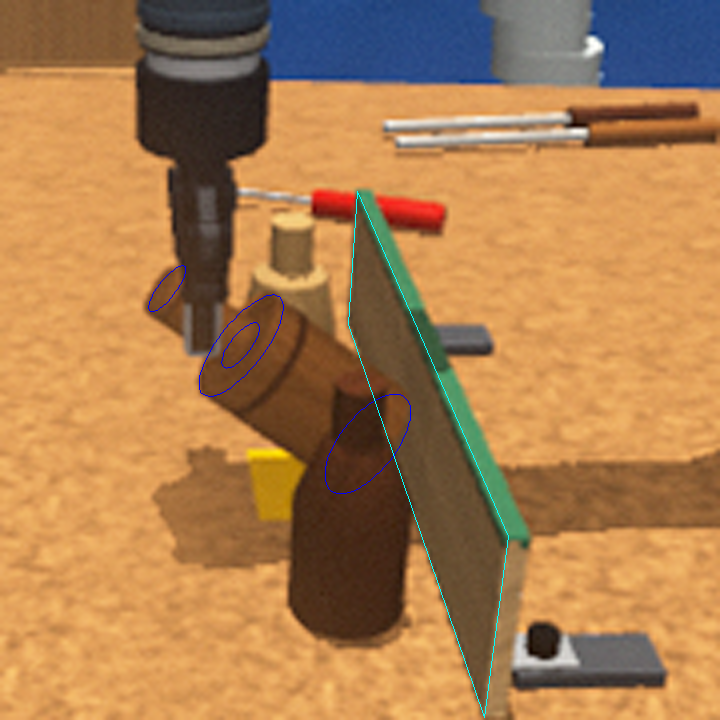

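```bash
python3 -m jog '[{"grip":255,"x":0,"y":1,"z":0,"rx":0,"ry":0,"rz":0},{"grip":255,"x":0,"y":2,"z":0,"rx":0,"ry":0,"rz":0},{"grip":255,"x":0,"y":2,"z":0,"rx":0,"ry":0,"rz":0}]' 20; python3 -c "
from h import *
st()";python3 -m jog '[{"grip":255,"x":0,"y":1.5,"z":0,"rx":0,"ry":0,"rz":0},{"grip":255,"x":0,"y":1.5,"z":0,"rx":0,"ry":0,"rz":0}]'; python3 -c "
from h import *
nxt(38);snap('side','10',(220,100,400,280),4)"; python3 ov.py 10 38 2.5
```

```text
time: 12.78
eef_pos: [594.9, 31.3, 110.3]
orientation: [[-0.994, -0.003, 0.111], [-0.111, 0.001, -0.994], [0.002, -1.0, -0.002]]
force: [1.2, -0.2, -3.4]
opening: 33.3
t 12.78 graspW [594.9  31.3 121.3] graspF [ 1.351e+02 -1.000e-01  1.213e+02] force [ 1.2 -0.2 -3.4] Ffence [ 1.2 -0.3] mom [ 0.05 -0.29 -0.03] open 33.3
time: 13.02
eef_pos: [594.8, 31.3, 108.7]
orientation: [[-0.994, -0.003, 0.111], [-0.111, 0.001, -0.994], [0.003, -1.0, -0.002]]
force: [-0.5, 0.9, -4.9]
opening: 32.7
t 13.03 graspW [594.8  31.3 119.7] graspF [ 1.349e+02 -1.000e-01  1.197e+02] force [-0.5  0.9 -4.9] Ffence [-0.4  0.9] mom [ 0.03 -0.29 -0.  ] open 32.7
38 target 138.9 118.0
shift [-4.   1.7 -0. ] rot [0.002 0.001 0.003]
```

View pics/side10_ov38.0.png

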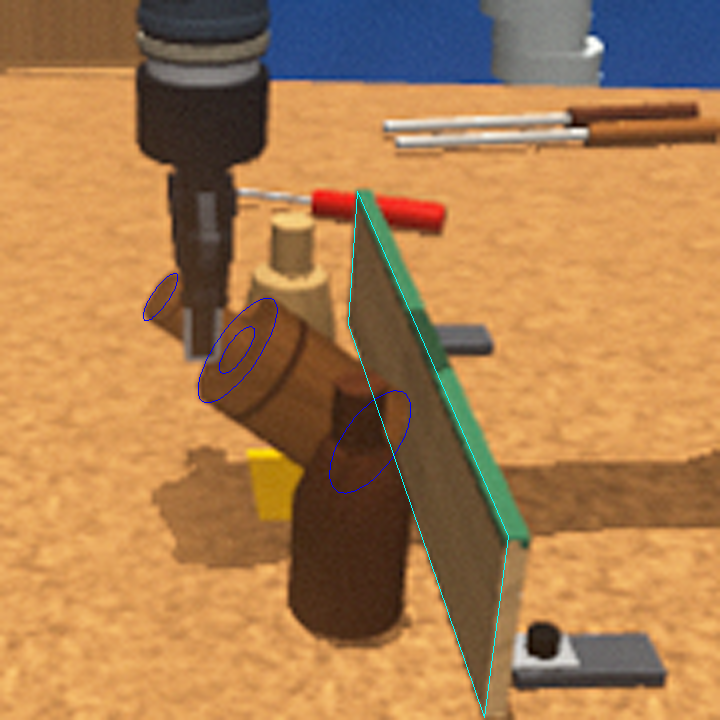

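Run:
```python
from ov import *
import os
out=[]
for th,l in ((38,0),(39,2),(40,0),(37,3)):
    overlay('10',th,2.5,lift=l,crop=(250,160,330,230),k=5); 
    out.append(cv2.imread(f'pics/side10_ov{th}.png'))
cv2.imwrite('pics/s10.png',cv2.resize(np.vstack([np.hstack(out[:2]),np.hstack(out[2:])]),None,fx=.84,fy=.84,interpolation=cv2.INTER_AREA))
```

```text
(no output)
```

View pics/s10.png

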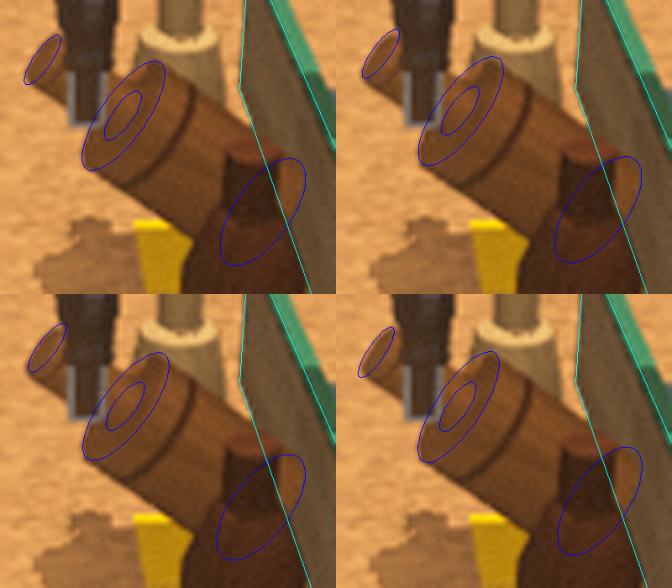

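At 38° with no lift (top left) the overlay fits, so the foot is back on the bench and braced. I'll continue with smaller steps, pushing less and staying lower.

```bash
python3 -m jog '[{"grip":255,"x":1.5,"y":-1.5,"z":0,"rx":0,"ry":0,"rz":0},{"grip":255,"x":3,"y":-3,"z":0,"rx":0,"ry":0,"rz":0},{"grip":255,"x":4.5,"y":-5,"z":0,"rx":0,"ry":0,"rz":0},{"grip":255,"x":5.6,"y":-6.5,"z":0,"rx":0,"ry":0,"rz":0},{"grip":255,"x":5.6,"y":-6.5,"z":0,"rx":0,"ry":0,"rz":0}]'
cat > chk.py <<'E'
import sys
from ov import *
s=st(); tag=sys.argv[1]; snap('side',tag); out=[]
for a in sys.argv[2:]:
    th,l=map(float,a.split(',')); overlay(tag,th,2.5,lift=l,crop=(250,130,330,230),k=5); out.append(cv2.imread(f'pics/side{tag}_ov{th}.png'))
cv2.imwrite(f'pics/chk{tag}.png',np.hstack(out))
E
python3 chk.py 11 42,0 44,0
```

```text
time: 13.7
eef_pos: [590.5, 30.8, 116.1]
orientation: [[-0.994, 0.0, 0.111], [-0.111, 0.002, -0.994], [-0.001, -1.0, -0.002]]
force: [5.1, 0.8, -1.3]
opening: 33.6
t 13.70 graspW [590.5  30.8 127.1] graspF [ 1.306e+02 -1.000e-01  1.271e+02] force [ 5.1  0.8 -1.3] Ffence [5.1 0.2] mom [ 0.1  -1.29  0.03] open 33.6
```

View pics/chk11.png

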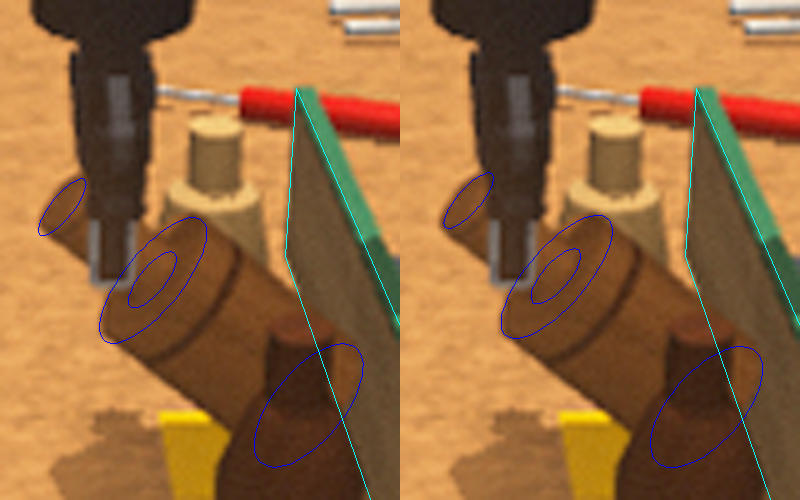

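```bash
cat > dfit.py <<'E'
import sys
from h import *
from scipy.optimize import least_squares
np.set_printoptions(suppress=True,precision=1)
def dfit(tag,th0,d=None):
    C=cam('side'); d=np.load(f'pics/side{tag}.npy') if d is None else d; W=cloud('side',d,C).reshape(-1,3)
    Q=np.c_[W@N-FX,W@U-FY,W[:,2]]; Q=Q[d.reshape(-1)>0]
    t=np.radians(th0)
    def sd(p,Q):
        y,th,fx,fz,yw=p; A=np.array([np.cos(th),yw*np.cos(th),np.sin(th)]); A/=np.linalg.norm(A)
        r=Q-[fx,y,fz]; s=r@A; rho=np.linalg.norm(r-np.outer(s,A),axis=1)
        def box(s0,s1,R):
            a=np.maximum(s0-s,s-s1); b=rho-R; return np.where(np.maximum(a,b)<0,np.maximum(a,b),np.hypot(np.maximum(a,0),np.maximum(b,0)))
        return np.minimum(box(0,110,38),box(110,170,17))
    p=np.array([0,t,2.5+38*np.sin(t),38*np.cos(t),0])
    for w in (12,7,5,4):
        S=Q[(abs(sd(p,Q))<w)&(Q[:,2]>6)&(Q[:,0]>8)]
        # drop gripper points
        r=least_squares(lambda q:sd(q,S),p,loss='soft_l1',f_scale=1.5); p=r.x
    th=p[1]; lo=p[2]+38*np.sin(th),p[3]-38*np.cos(th); up=p[2]-38*np.sin(th),p[3]+38*np.cos(th)
    print(tag,'n',len(S),'rms %.2f'%np.sqrt(np.mean(r.fun**2)),'theta %.1f'%np.degrees(th),'y %.1f'%p[0],'yaw %.2f'%np.degrees(p[4]),'lower rim x %.1f z %.1f'%lo,'upper rim x %.1f z %.1f'%up)
    return p
if __name__=='__main__':
    for a in sys.argv[1:]: t,h=a.split(','); dfit(t,float(h))
E
python3 dfit.py 4,0 6,18 7,30 8,42 10,38 11,42
```

```text
4 n 976 rms 1.30 theta -0.0 y 0.4 yaw -0.27 lower rim x 3.4 z 1.3 upper rim x 3.5 z 77.3
6 n 1151 rms 1.15 theta 20.4 y -0.3 yaw 0.09 lower rim x 30.0 z 0.3 upper rim x 3.5 z 71.5
7 n 1191 rms 1.13 theta 28.3 y -0.4 yaw 0.08 lower rim x 38.4 z 4.4 upper rim x 2.4 z 71.4
8 n 1270 rms 1.05 theta 38.8 y -0.6 yaw 0.18 lower rim x 49.8 z 11.9 upper rim x 2.1 z 71.1
10 n 1175 rms 1.05 theta 38.6 y -0.5 yaw 0.15 lower rim x 50.2 z 1.9 upper rim x 2.8 z 61.2
11 n 1201 rms 1.01 theta 41.9 y -0.7 yaw 0.37 lower rim x 53.0 z 4.7 upper rim x 2.3 z 61.3
```

The depth fit works well. It shows the upper rim sticking at about 61 mm when pushed at 5 N. I'll ease off, settle it, and keep the push lower from here.

```bash
python3 -m jog '[{"grip":255,"x":-1.2,"y":0.5,"z":0,"rx":0,"ry":0,"rz":0},{"grip":255,"x":-1.5,"y":2,"z":0,"rx":0,"ry":0,"rz":0},{"grip":255,"x":-1.5,"y":3.5,"z":0,"rx":0,"ry":0,"rz":0},{"grip":255,"x":-1.5,"y":3.5,"z":0,"rx":0,"ry":0,"rz":0}]'
cat > m.py <<'E'
import sys
from dfit import *
s=st(); p,d=snap('side',sys.argv[1]); dfit(sys.argv[1],float(sys.argv[2]))
E
python3 m.py 12 41
```

```text
time: 14.25
eef_pos: [591.0, 30.9, 111.8]
orientation: [[-0.994, -0.002, 0.111], [-0.111, 0.001, -0.994], [0.002, -1.0, -0.002]]
force: [-0.2, 0.3, -4.8]
opening: 33.0
t 14.25 graspW [591.   30.9 122.8] graspF [131.1  -0.1 122.8] force [-0.2  0.3 -4.8] Ffence [-0.2  0.3] mom [ 0.1 -0.3 -0. ] open 33.0
12 n 1170 rms 1.04 theta 41.7 y -0.5 yaw 0.16 lower rim x 53.1 z 0.4 upper rim x 2.6 z 57.2
```

```bash
python3 -m jog '[{"grip":255,"x":1.2,"y":-1.2,"z":0,"rx":0,"ry":0,"rz":0},{"grip":255,"x":2.4,"y":-2.5,"z":0,"rx":0,"ry":0,"rz":0},{"grip":255,"x":3.6,"y":-3.7,"z":0,"rx":0,"ry":0,"rz":0},{"grip":255,"x":4.8,"y":-4.8,"z":0,"rx":0,"ry":0,"rz":0},{"grip":255,"x":5.2,"y":-5.2,"z":0,"rx":0,"ry":0,"rz":0}]';python3 m.py 13 45
```

```text
time: 14.92
eef_pos: [587.1, 30.4, 117.9]
orientation: [[-0.994, 0.001, 0.111], [-0.111, 0.002, -0.994], [-0.001, -1.0, -0.002]]
force: [4.5, 0.5, -2.2]
opening: 33.0
t 14.93 graspW [587.1  30.4 128.9] graspF [127.2  -0.1 128.9] force [ 4.5  0.5 -2.2] Ffence [ 4.5 -0.1] mom [ 0.1 -1.2  0. ] open 33.0
13 n 1178 rms 1.04 theta 44.6 y -0.7 yaw 0.34 lower rim x 55.8 z 2.8 upper rim x 2.4 z 57.0
```

```bash
python3 -m jog '[{"grip":255,"x":-1.3,"y":0.5,"z":0,"rx":0,"ry":0,"rz":0},{"grip":255,"x":-1.3,"y":2.3,"z":0,"rx":0,"ry":0,"rz":0},{"grip":255,"x":-0.3,"y":2,"z":0,"rx":0,"ry":0,"rz":0},{"grip":255,"x":1.5,"y":0,"z":0,"rx":0,"ry":0,"rz":0},{"grip":255,"x":3,"y":-1.8,"z":0,"rx":0,"ry":0,"rz":0},{"grip":255,"x":2.4,"y":-1.5,"z":0,"rx":0,"ry":0,"rz":0},{"grip":255,"x":2.4,"y":-0.5,"z":0,"rx":0,"ry":0,"rz":0}]';python3 m.py 14 47
```

```text
time: 15.85
eef_pos: [584.5, 30.2, 118.3]
orientation: [[-0.994, 0.0, 0.111], [-0.111, 0.002, -0.994], [-0.001, -1.0, -0.002]]
force: [2.2, 0.2, -3.5]
opening: 32.7
t 15.85 graspW [584.4  30.1 129.3] graspF [124.5  -0.1 129.3] force [ 2.2  0.2 -3.5] Ffence [ 2.2 -0. ] mom [ 0.1 -0.8 -0. ] open 32.7
14 n 1156 rms 1.09 theta 46.6 y -0.6 yaw 0.14 lower rim x 57.8 z 0.7 upper rim x 2.5 z 52.9
```

```bash
python3 -m jog '[{"grip":255,"x":1.8,"y":-1.3,"z":0,"rx":0,"ry":0,"rz":0},{"grip":255,"x":3.3,"y":-2.6,"z":0,"rx":0,"ry":0,"rz":0},{"grip":255,"x":2,"y":-2,"z":0,"rx":0,"ry":0,"rz":0},{"grip":255,"x":4.5,"y":-3.6,"z":0,"rx":0,"ry":0,"rz":0},{"grip":255,"x":6.3,"y":-4.8,"z":0,"rx":0,"ry":0,"rz":0},{"grip":255,"x":5,"y":-4,"z":0,"rx":0,"ry":0,"rz":0},{"grip":255,"x":7.5,"y":-5.6,"z":0,"rx":0,"ry":0,"rz":0},{"grip":255,"x":9.3,"y":-6.8,"z":0,"rx":0,"ry":0,"rz":0},{"grip":255,"x":8.2,"y":-6,"z":0,"rx":0,"ry":0,"rz":0},{"grip":255,"x":8.4,"y":-6,"z":0,"rx":0,"ry":0,"rz":0}]';python3 m.py 15 52
```

```text
time: 17.15
eef_pos: [575.6, 29.2, 123.9]
orientation: [[-0.994, -0.001, 0.111], [-0.111, 0.002, -0.994], [0.001, -1.0, -0.002]]
force: [2.4, -0.1, -2.0]
opening: 33.2
t 17.15 graspW [575.6  29.2 134.9] graspF [115.6  -0.1 134.9] force [ 2.4 -0.1 -2. ] Ffence [ 2.4 -0.4] mom [ 0.1 -0.8  0. ] open 33.2
15 n 1135 rms 1.01 theta 52.4 y -0.6 yaw 0.29 lower rim x 62.7 z 0.1 upper rim x 2.5 z 46.5
```

```bash
python3 -m jog '[{"grip":255,"x":2.4,"y":-1,"z":0,"rx":0,"ry":0,"rz":0},{"grip":255,"x":4.5,"y":-2,"z":0,"rx":0,"ry":0,"rz":0},{"grip":255,"x":3.4,"y":-1.4,"z":0,"rx":0,"ry":0,"rz":0},{"grip":255,"x":6.2,"y":-3,"z":0,"rx":0,"ry":0,"rz":0},{"grip":255,"x":8.7,"y":-4.2,"z":0,"rx":0,"ry":0,"rz":0},{"grip":255,"x":7.5,"y":-3.4,"z":0,"rx":0,"ry":0,"rz":0},{"grip":255,"x":10.5,"y":-5,"z":0,"rx":0,"ry":0,"rz":0},{"grip":255,"x":13.2,"y":-5.8,"z":0,"rx":0,"ry":0,"rz":0},{"grip":255,"x":12,"y":-5,"z":0,"rx":0,"ry":0,"rz":0},{"grip":255,"x":12.3,"y":-5,"z":0,"rx":0,"ry":0,"rz":0}]';python3 m.py 16 59
```

```text
time: 18.45
eef_pos: [563.4, 27.8, 129.3]
orientation: [[-0.994, -0.001, 0.111], [-0.111, 0.001, -0.994], [0.001, -1.0, -0.002]]
force: [3.0, 0.6, 2.7]
opening: 33.1
t 18.45 graspW [563.4  27.8 140.3] graspF [103.4  -0.  140.3] force [3.  0.6 2.7] Ffence [3.  0.2] mom [ 0.1 -0.7 -0. ] open 33.1
16 n 1112 rms 1.03 theta 59.2 y -0.4 yaw 0.20 lower rim x 67.8 z -0.1 upper rim x 2.5 z 38.8
```

```bash
python3 -m jog '[{"grip":255,"x":3.2,"y":-1.1,"z":0,"rx":0,"ry":0,"rz":0},{"grip":255,"x":6.4,"y":-2.1,"z":0,"rx":0,"ry":0,"rz":0},{"grip":255,"x":5.3,"y":-1.6,"z":0,"rx":0,"ry":0,"rz":0},{"grip":255,"x":9.3,"y":-3,"z":0,"rx":0,"ry":0,"rz":0},{"grip":255,"x":13.2,"y":-3.8,"z":0,"rx":0,"ry":0,"rz":0},{"grip":255,"x":12,"y":-3.3,"z":0,"rx":0,"ry":0,"rz":0},{"grip":255,"x":15.5,"y":-4.3,"z":0,"rx":0,"ry":0,"rz":0},{"grip":255,"x":19.2,"y":-4.8,"z":0,"rx":0,"ry":0,"rz":0},{"grip":255,"x":18.2,"y":-4.5,"z":0,"rx":0,"ry":0,"rz":0},{"grip":255,"x":18.5,"y":-4.5,"z":0,"rx":0,"ry":0,"rz":0}]';python3 m.py 17 68
```

```text
time: 19.75
eef_pos: [544.6, 25.7, 133.7]
orientation: [[-0.994, -0.002, 0.111], [-0.111, 0.001, -0.994], [0.002, -1.0, -0.001]]
force: [2.7, 0.2, 1.4]
opening: 33.0
t 19.75 graspW [544.6  25.7 144.7] graspF [ 84.4  -0.1 144.7] force [2.7 0.2 1.4] Ffence [ 2.7 -0.1] mom [ 0.  -0.6  0. ] open 33.0
17 n 1067 rms 1.03 theta 68.5 y -0.7 yaw 0.74 lower rim x 73.3 z 0.2 upper rim x 2.6 z 28.0
```

```bash
python3 -c "
from h import *
snap('wrist','17');snap('top','17',(160,165,315,265),5);snap('side','17b',(240,110,370,250),5)"
```

```text
(no output)
```

View pics/wrist17.png

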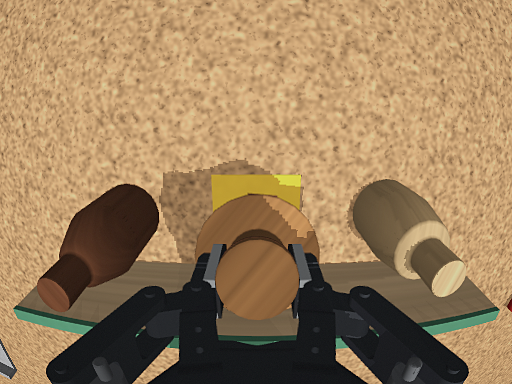

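View pics/side17bc.png

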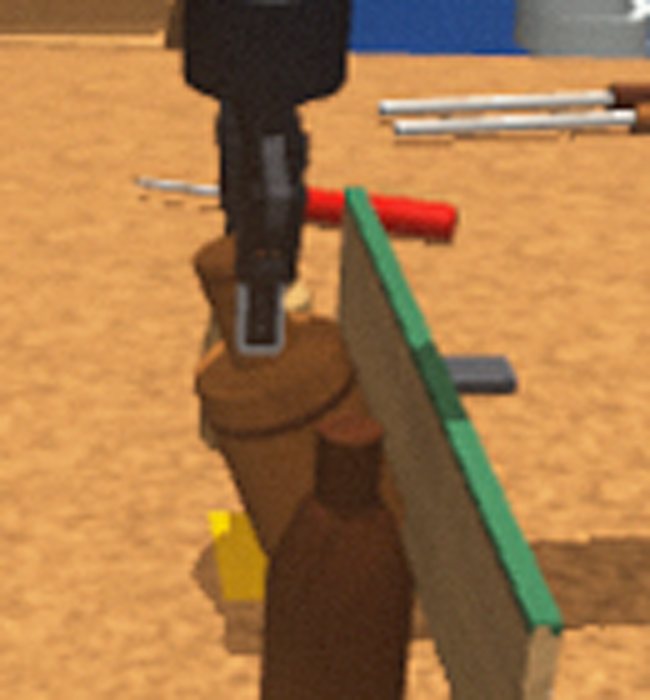

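View pics/top17c.png

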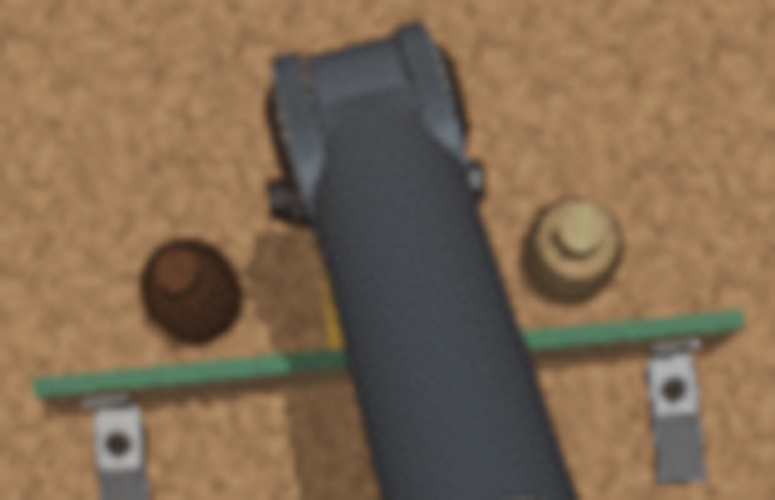

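```bash
cat >> h.py <<'E'
def wworld(u,v,z,C=None):
    f,cx,cy,R,t=C or cam('wrist'); dx,dy=u-cx,v-cy; r=np.hypot(dx,dy); a=r/f
    k=R.T@np.array([np.sin(a)*dx/r,np.sin(a)*dy/r,np.cos(a)]); o=-R.T@t; return o+k*(z-o[2])/k[2]
E
python3 - <<'E'
from h import *
np.set_printoptions(suppress=True,precision=1)
p=cv2.imread('pics/wrist17.png'); hsv=cv2.cvtColor(p,cv2.COLOR_BGR2HSV)
m=(hsv[...,0]>22)&(hsv[...,0]<32)&(hsv[...,1]>190)
for v in (176,180,185,190,195,200):
    u=np.where(m[v,190:320])[0]+190; a,b=toF(wworld(u.min()-.5,v,0)),toF(wworld(u.max()+.5,v,0)); print(v,u.min(),u.max(),a,b,'mid',(a[1]+b[1])/2,'w',a[1]-b[1])
v=np.where(m[:,230])[0]; print('far edge',v.min(),toF(wworld(230,v.min()-.5,0)),toF(wworld(285,np.where(m[:,285])[0].min()-.5,0)))
# neck end disc ~ (258,278); z ~ 
for q,z in (((258,278),170),((197,240),110),((318,240),110),((16,312),112),((497,311),112)): print(q,toF(wworld(*q,z)))
st()
E
```

```text
176 212 257 [97.4 42.6  0. ] [97.3 -0.5  0. ] mid 21.039568500112075 w 43.041347709282846
180 212 212 [93.5 42.7  0. ] [93.5 41.8  0. ] mid 42.24760356674369 w 0.9539351261638203
185 212 212 [88.6 42.9  0. ] [88.6 42.   0. ] mid 42.45962724143064 w 0.9589341830491804
190 255 299 [83.7  2.3  0. ] [ 83.8 -40.3   0. ] mid -18.99666106421644 w 42.63249840330383
195 213 299 [78.7 42.4  0. ] [ 78.8 -40.5   0. ] mid 0.94257058527824 w 82.97470055359433
200 213 298 [73.6 42.7  0. ] [ 73.8 -39.8   0. ] mid 1.4273276072540355 w 82.48684436576336
far edge 175 [98.8 25.1  0. ] [ 74.3 -26.8   0. ]
(258, 278) [101.1  -0.8 170. ]
(197, 240) [ 86.8  35.7 110. ]
(318, 240) [ 87.  -36.9 110. ]
(16, 312) [ -0.5 227.9 112. ]
(497, 311) [   3.2 -224.6  112. ]
t 19.95 graspW [544.7  25.7 144.7] graspF [ 84.5  -0.1 144.7] force [ 1.5 -0.1  1.5] Ffence [ 1.5 -0.2] mom [ 0.  -0.5 -0.1] open 33.0
```

Chuck centre reads about -0.6 mm and mark middle about +1.2 mm, so I'll add a +1.8 mm sideways shift (tool z -1.8) as I go on.

```bash
python3 -m jog '[{"grip":255,"x":3.3,"y":-0.5,"z":-0.3,"rx":0,"ry":0,"rz":0},{"grip":255,"x":6.6,"y":-0.8,"z":-0.6,"rx":0,"ry":0,"rz":0},{"grip":255,"x":10,"y":-0.9,"z":-1,"rx":0,"ry":0,"rz":0},{"grip":255,"x":9,"y":-0.6,"z":-1.2,"rx":0,"ry":0,"rz":0},{"grip":255,"x":12,"y":-0.9,"z":-1.5,"rx":0,"ry":0,"rz":0},{"grip":255,"x":15,"y":-0.9,"z":-1.8,"rx":0,"ry":0,"rz":0},{"grip":255,"x":18.6,"y":-0.9,"z":-1.8,"rx":0,"ry":0,"rz":0},{"grip":255,"x":17.6,"y":-0.5,"z":-1.8,"rx":0,"ry":0,"rz":0},{"grip":255,"x":18,"y":-0.5,"z":-1.8,"rx":0,"ry":0,"rz":0}]';python3 m.py 18 76
```

```text
time: 21.08
eef_pos: [526.2, 25.6, 134.3]
orientation: [[-0.994, -0.003, 0.111], [-0.111, 0.001, -0.994], [0.003, -1.0, -0.002]]
force: [0.6, 0.4, 3.8]
opening: 33.1
t 21.07 graspW [526.2  25.6 145.3] graspF [ 66.1   1.8 145.3] force [0.6 0.4 3.8] Ffence [0.6 0.4] mom [-0.1 -0.4  0. ] open 33.1
18 n 1006 rms 0.99 theta 76.6 y 1.1 yaw 0.78 lower rim x 76.7 z 0.3 upper rim x 2.7 z 17.9
```

```bash
python3 -m jog '[{"grip":255,"x":3.4,"y":0.1,"z":0,"rx":0,"ry":0,"rz":0},{"grip":255,"x":6.8,"y":0.3,"z":0,"rx":0,"ry":0,"rz":0},{"grip":255,"x":10.2,"y":0.6,"z":0,"rx":0,"ry":0,"rz":0},{"grip":255,"x":9.4,"y":0.9,"z":0,"rx":0,"ry":0,"rz":0},{"grip":255,"x":12.5,"y":1.2,"z":0,"rx":0,"ry":0,"rz":0},{"grip":255,"x":16,"y":1.5,"z":0,"rx":0,"ry":0,"rz":0},{"grip":255,"x":19.5,"y":2,"z":0,"rx":0,"ry":0,"rz":0},{"grip":255,"x":18.5,"y":2.2,"z":0,"rx":0,"ry":0,"rz":0},{"grip":255,"x":19,"y":2.2,"z":0,"rx":0,"ry":0,"rz":0}]';python3 m.py 19 84
```

```text
time: 22.25
eef_pos: [506.6, 23.5, 132.0]
orientation: [[-0.994, -0.004, 0.111], [-0.111, 0.001, -0.994], [0.004, -1.0, -0.002]]
force: [0.3, 0.8, 1.8]
opening: 32.6
t 22.25 graspW [506.6  23.5 143. ] graspF [ 46.4   1.9 143. ] force [0.3 0.8 1.8] Ffence [0.4 0.8] mom [ 0.3 -0.2  0.1] open 32.6
19 n 967 rms 0.92 theta 84.8 y 1.5 yaw 2.12 lower rim x 78.6 z 0.8 upper rim x 2.9 z 7.7
```

```bash
python3 -m jog '[{"grip":255,"x":2.5,"y":0.5,"z":0,"rx":0,"ry":0,"rz":0},{"grip":255,"x":5,"y":1,"z":0,"rx":0,"ry":0,"rz":0},{"grip":255,"x":7.5,"y":1.5,"z":0,"rx":0,"ry":0,"rz":0},{"grip":255,"x":9.5,"y":2,"z":0,"rx":0,"ry":0,"rz":0},{"grip":255,"x":11.5,"y":2.4,"z":0,"rx":0,"ry":0,"rz":0},{"grip":255,"x":11.5,"y":2.4,"z":0,"rx":0,"ry":0,"rz":0}]';python3 m.py 20 88
```

```text
time: 23.05
eef_pos: [494.6, 22.2, 129.3]
orientation: [[-0.994, -0.005, 0.111], [-0.111, 0.001, -0.994], [0.005, -1.0, -0.002]]
force: [1.6, 0.7, -1.7]
opening: 33.1
t 23.05 graspW [494.6  22.2 140.3] graspF [ 34.3   1.9 140.3] force [ 1.6  0.7 -1.7] Ffence [1.6 0.5] mom [ 0.3 -0.7  0.1] open 33.1
20 n 918 rms 0.96 theta 89.7 y 1.6 yaw 34.63 lower rim x 79.1 z 1.2 upper rim x 3.1 z 1.7
```

```bash
python3 -m jog '[{"grip":255,"x":0.6,"y":0.2,"z":0,"rx":0,"ry":0,"rz":0},{"grip":255,"x":1.1,"y":0.2,"z":0,"rx":0,"ry":0,"rz":0},{"grip":255,"x":1.1,"y":0.2,"z":0,"rx":0,"ry":0,"rz":0}]';python3 m.py 21 89; python3 -c "
from h import *
snap('wrist','21');snap('side','21b',(240,110,370,250),5)"
```

```text
time: 23.48
eef_pos: [494.0, 22.1, 129.2]
orientation: [[-0.994, -0.004, 0.111], [-0.111, 0.001, -0.994], [0.004, -1.0, -0.002]]
force: [4.2, 0.8, -2.3]
opening: 33.1
t 23.48 graspW [494.1  22.1 140.2] graspF [ 33.8   1.9 140.2] force [ 4.2  0.8 -2.3] Ffence [4.3 0.3] mom [ 0.3 -1.2 -0.1] open 33.1
21 n 913 rms 1.00 theta 89.9 y 1.6 yaw 86.70 lower rim x 79.1 z 1.3 upper rim x 3.1 z 1.4
```

View pics/wrist21.png

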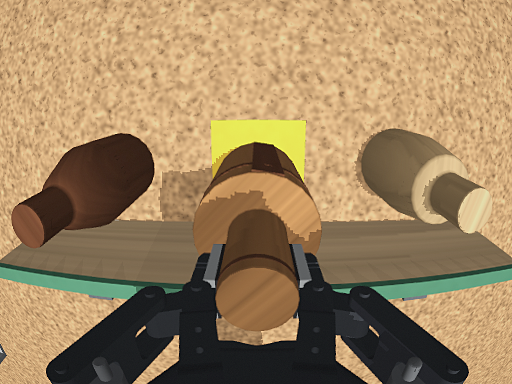

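View pics/side21bc.png

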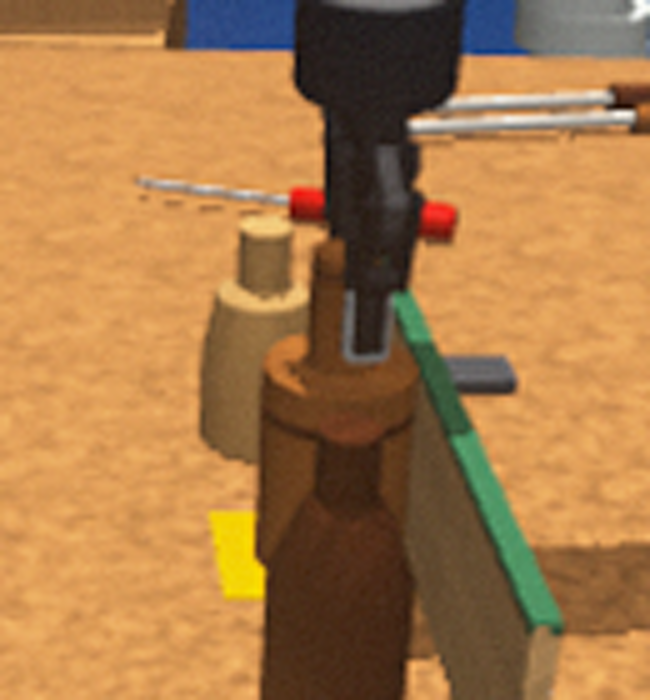

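```bash
python3 - <<'E'
from h import *
np.set_printoptions(suppress=True,precision=1)
p=cv2.imread('pics/wrist21.png'); hsv=cv2.cvtColor(p,cv2.COLOR_BGR2HSV)
m=(hsv[...,0]>22)&(hsv[...,0]<32)&(hsv[...,1]>150)
for v in (123,128,134,140):
    u=np.where(m[v,195:325])[0]+195; a,b=toF(wworld(u.min()-.5,v,0)),toF(wworld(u.max()+.5,v,0)); print(v,u.min(),u.max(),a,b,'mid',(a[1]+b[1])/2)
cv2.imwrite('pics/w21c.png',cv2.resize(p[110:340,180:335],None,fx=3.4,fy=2.6,interpolation=cv2.INTER_CUBIC))
for q,z in (((193,212),110),((322,212),110)): print(q,toF(wworld(*q,z)))
E
python3 -m jog '[{"grip":255,"x":0.5,"y":0.6,"z":0,"rx":0,"ry":0,"rz":0},{"grip":255,"x":0.5,"y":1.2,"z":0,"rx":0,"ry":0,"rz":0},{"grip":255,"x":0.5,"y":1.2,"z":0,"rx":0,"ry":0,"rz":0}]';python3 m.py 22 89
```

```text
123 211 305 [96.1 43.1  0. ] [ 96.3 -40.8   0. ] mid 1.1652759111791013
128 211 305 [91.7 43.2  0. ] [ 91.8 -40.9   0. ] mid 1.157432046396508
134 211 304 [86.3 43.4  0. ] [ 86.4 -40.2   0. ] mid 1.5995395094096878
140 212 304 [80.8 42.6  0. ] [ 81.  -40.4   0. ] mid 1.137853658529007
(193, 212) [ 55.9  37.6 110. ]
(322, 212) [ 56.  -34.8 110. ]
time: 24.0
eef_pos: [494.0, 22.3, 129.1]
orientation: [[-0.994, -0.003, 0.111], [-0.111, 0.001, -0.994], [0.003, -1.0, -0.001]]
force: [1.4, 1.7, 6.9]
opening: 32.9
t 24.00 graspW [494.1  22.3 140.1] graspF [ 33.8   2.1 140.1] force [1.4 1.7 6.9] Ffence [1.6 1.6] mom [ 0.2 -0.7  0. ] open 32.9
22 n 911 rms 0.98 theta 90.0 y 1.6 yaw 702.26 lower rim x 79.2 z 1.3 upper rim x 3.2 z 1.3
```

View pics/w21c.png

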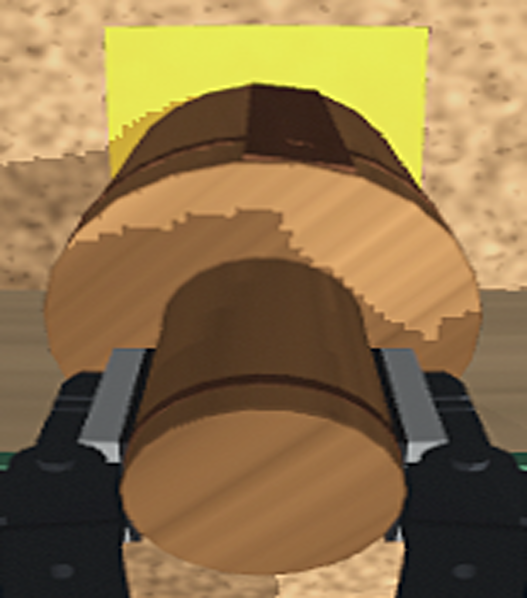

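```bash
python3 -m jog '[{"grip":255,"x":0.8,"y":-0.4,"z":0,"rx":0,"ry":0,"rz":0},{"grip":255,"x":1.4,"y":-0.4,"z":0,"rx":0,"ry":0,"rz":0},{"grip":255,"x":1.4,"y":-0.4,"z":0,"rx":0,"ry":0,"rz":0},{"grip":255,"x":1.4,"y":-0.4,"z":0,"rx":0,"ry":0,"rz":0}]';python3 m.py 23 89;  python3 -m jog '[{"grip":255,"x":0.3,"y":0.2,"z":0,"rx":0,"ry":0,"rz":0},{"grip":255,"x":0.3,"y":0.2,"z":0,"rx":0,"ry":0,"rz":0}]';python3 m.py 24 89
```

```text
time: 24.55
eef_pos: [493.6, 22.2, 129.4]
orientation: [[-0.994, -0.001, 0.111], [-0.111, 0.002, -0.994], [0.001, -1.0, -0.002]]
force: [7.0, 1.7, -3.6]
opening: 33.0
t 24.55 graspW [493.6  22.2 140.4] graspF [ 33.3   2.  140.4] force [ 7.   1.7 -3.6] Ffence [7.1 0.9] mom [ 0.3 -1.6 -0. ] open 33.0
23 n 920 rms 1.01 theta 90.5 y 1.9 yaw -5.82 lower rim x 80.0 z 1.9 upper rim x 4.0 z 1.2
time: 24.85
eef_pos: [493.7, 22.1, 129.2]
orientation: [[-0.994, -0.0, 0.111], [-0.111, 0.002, -0.994], [-0.0, -1.0, -0.002]]
force: [4.6, 0.6, -0.9]
opening: 33.4
t 24.85 graspW [493.7  22.1 140.2] graspF [ 33.4   2.  140.2] force [ 4.6  0.6 -0.9] Ffence [4.6 0.1] mom [ 0.3 -1.2 -0. ] open 33.4
24 n 922 rms 0.98 theta 90.4 y 1.6 yaw -27.38 lower rim x 79.7 z 1.7 upper rim x 3.7 z 1.2
```

Pressing at the neck was beginning to tip it slightly (90.4°). I'll ease the push, seat it with a light downward press, and then release.

```bash
python3 -m jog '[{"grip":255,"x":-0.3,"y":0.5,"z":0,"rx":0,"ry":0,"rz":0},{"grip":255,"x":-0.3,"y":0.9,"z":0,"rx":0,"ry":0,"rz":0},{"grip":255,"x":-0.2,"y":0.7,"z":0,"rx":0,"ry":0,"rz":0}]';python3 m.py 25 89
```

```text
time: 25.28
eef_pos: [493.8, 22.2, 129.1]
orientation: [[-0.994, -0.0, 0.111], [-0.111, 0.001, -0.994], [0.0, -1.0, -0.001]]
force: [2.3, 1.3, 5.9]
opening: 33.3
t 25.27 graspW [493.9  22.2 140.1] graspF [ 33.6   2.1 140.1] force [2.3 1.3 5.9] Ffence [2.4 1. ] mom [ 0.2 -0.6 -0. ] open 33.3
25 n 917 rms 0.99 theta 90.1 y 2.0 yaw 12.03 lower rim x 79.5 z 1.4 upper rim x 3.5 z 1.3
```

```bash
python3 -m jog '[{"grip":255,"x":0.1,"y":0.2,"z":0,"rx":0,"ry":0,"rz":0},{"grip":120,"x":0.1,"y":0.2,"z":0,"rx":0,"ry":0,"rz":0},{"grip":80,"x":0.1,"y":0,"z":0,"rx":0,"ry":0,"rz":0},{"grip":40,"x":0,"y":0,"z":0,"rx":0,"ry":0,"rz":0},{"grip":0,"x":0,"y":0,"z":0,"rx":0,"ry":0,"rz":0},{"grip":0,"x":0,"y":0,"z":0,"rx":0,"ry":0,"rz":0}]';python3 m.py 26 89; python3 -c "
from h import *
snap('wrist','26')"
```

```text
time: 26.08
eef_pos: [493.7, 22.2, 129.1]
orientation: [[-0.994, -0.0, 0.111], [-0.111, 0.001, -0.994], [0.0, -1.0, -0.001]]
force: [1.1, 0.7, 1.5]
opening: 85.5
t 26.07 graspW [493.7  22.2 140.1] graspF [ 33.5   2.  140.1] force [1.1 0.7 1.5] Ffence [1.2 0.6] mom [-0.  0. -0.] open 85.5
26 n 953 rms 1.01 theta 90.0 y 2.0 yaw 158.80 lower rim x 79.7 z 1.2 upper rim x 3.7 z 1.2
```

View pics/wrist26.png

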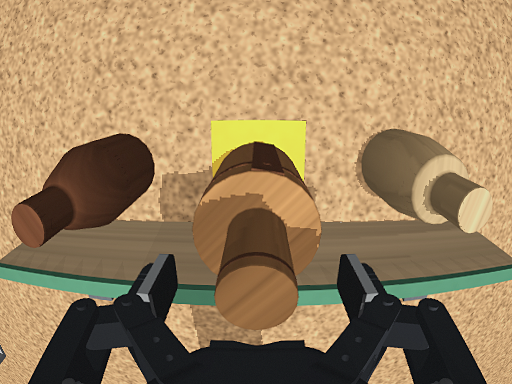

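The chuck stands free at 90.0°, centred to within about 1 mm. But the fit puts the foot near x≈3.7 mm, against about 2.7–3.1 mm when braced, so a gap of around 0.5–1 mm may remain from the tipping. I'll withdraw and seat it with a gentle low push on the body, using the closed fingertips.

```bash
python3 -m jog '[{"grip":0,"x":0,"y":-20,"z":0,"rx":0,"ry":0,"rz":0},{"grip":0,"x":0,"y":-50,"z":0,"rx":0,"ry":0,"rz":0},{"grip":0,"x":0,"y":-78,"z":0,"rx":0,"ry":0,"rz":0},{"grip":0,"x":0,"y":-78,"z":0,"rx":0,"ry":0,"rz":0},{"grip":80,"x":-40,"y":-78,"z":0,"rx":0,"ry":0,"rz":0},{"grip":160,"x":-90,"y":-78,"z":0,"rx":0,"ry":0,"rz":-0.15},{"grip":255,"x":-140,"y":-78,"z":0,"rx":0,"ry":0,"rz":-0.3},{"grip":255,"x":-160,"y":-78,"z":0,"rx":0,"ry":0,"rz":-0.45},{"grip":255,"x":-160,"y":-78,"z":0,"rx":0,"ry":0,"rz":-0.6},{"grip":255,"x":-160,"y":-78,"z":0,"rx":0,"ry":0,"rz":-0.8},{"grip":255,"x":-160,"y":-78,"z":0,"rx":0,"ry":0,"rz":-0.8},{"grip":255,"x":-160,"y":-78,"z":0,"rx":0,"ry":0,"rz":-0.8}]'
cat > tip.py <<'E'
from h import *
def tip(G=None):
    s=arm.state(); R=np.array(s['orientation']); T=np.array(s['eef_pos'])+8*R[:,1]
    f=np.array(s['force']); print('t',round(s['time'],2),'tipF',toF(T).round(1),'yaxis',(R[:,1]@N).round(3),R[2,1].round(3),'F',(f@N).round(1),(f@U).round(1),f[2].round(1),'j',np.round(s['joints'],2),'open',s['opening'])
    if G is not None: print('shift',(R.T@(F(*G)-T)).round(1))
E
python3 -c "
from tip import *
tip((115,1.5,45))
snap('side','27',(220,60,400,280),3)
from dfit import dfit
dfit('27',89)"
```

```text
time: 27.68
eef_pos: [650.6, 39.8, 203.4]
orientation: [[-0.692, -0.713, 0.111], [-0.075, -0.082, -0.994], [0.718, -0.696, 0.004]]
force: [0.3, -0.3, 0.2]
opening: -0.2
t 27.68 tipF [185.6   2.2 197.8] yaxis -0.718 -0.696 F 0.2 -0.4 0.2 j [-0.2   0.9   0.17  1.07 -0.08  1.99 -1.5 ] open -0.15909452688408743
shift [-6.06e+01  1.57e+02  1.00e-01]
27 n 1093 rms 0.99 theta 89.8 y 1.7 yaw 69.76 lower rim x 79.5 z 1.1 upper rim x 3.5 z 1.4
```

View pics/side27c.png

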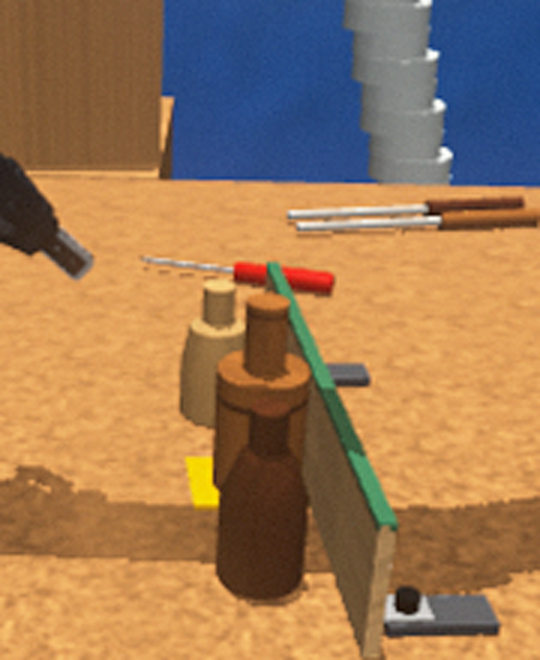

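```bash
python3 -m jog '[{"grip":255,"x":0,"y":0,"z":0,"rx":0,"ry":0,"rz":0.12},{"grip":255,"x":0,"y":0,"z":0,"rx":0,"ry":0,"rz":0.22},{"grip":255,"x":0,"y":0,"z":0,"rx":0,"ry":0,"rz":0.22}]' >/dev/null; python3 -c "
from tip import *
tip((150,1.5,120));tip((115,1.5,45))"
```

```text
t 28.1 tipF [186.6   2.7 200.7] yaxis -0.545 -0.839 F -0.3 -0.1 -0.8 j [-0.21  0.76  0.15  1.22 -0.08  1.75 -1.51] open -0.2923514811267525
shift [-13.3  87.6   1.2]
t 28.1 tipF [186.6   2.7 200.7] yaxis -0.545 -0.839 F -0.3 -0.1 -0.8 j [-0.21  0.76  0.15  1.22 -0.08  1.75 -1.51] open -0.2923514811267525
shift [-24.8 169.6   1.2]
```

```bash
python3 -m jog '[{"grip":255,"x":-7,"y":40,"z":0.6,"rx":0,"ry":0,"rz":0},{"grip":255,"x":-13,"y":85,"z":1.2,"rx":0,"ry":0,"rz":0},{"grip":255,"x":-18,"y":120,"z":1.2,"rx":0,"ry":0,"rz":0},{"grip":255,"x":-22,"y":150,"z":1.2,"rx":0,"ry":0,"rz":0},{"grip":255,"x":-25,"y":169,"z":1.2,"rx":0,"ry":0,"rz":0},{"grip":255,"x":-25,"y":169,"z":1.2,"rx":0,"ry":0,"rz":0},{"grip":255,"x":-25,"y":169,"z":1.2,"rx":0,"ry":0,"rz":0}]'; python3 -c "
from tip import *
tip((86,1.5,45)); tip((78,1.5,45));snap('side','28',(220,60,400,280),3)"
```

```text
time: 28.98
eef_pos: [580.5, 31.4, 52.6]
orientation: [[-0.834, -0.541, 0.112], [-0.095, -0.059, -0.994], [0.544, -0.839, -0.002]]
force: [1.5, 0.0, 0.6]
opening: 0.1
t 28.98 tipF [116.4   1.6  45.9] yaxis -0.544 -0.839 F 1.5 -0.1 0.6 j [-0.21  0.81  0.14  1.52 -0.09  1.39 -1.5 ] open 0.08762017051514374
shift [25.  17.3  0.1]
t 28.98 tipF [116.4   1.6  45.9] yaxis -0.544 -0.839 F 1.5 -0.1 0.6 j [-0.21  0.81  0.14  1.52 -0.09  1.39 -1.5 ] open 0.08762017051514374
shift [31.7 21.6  0.1]
```

View pics/side28c.png

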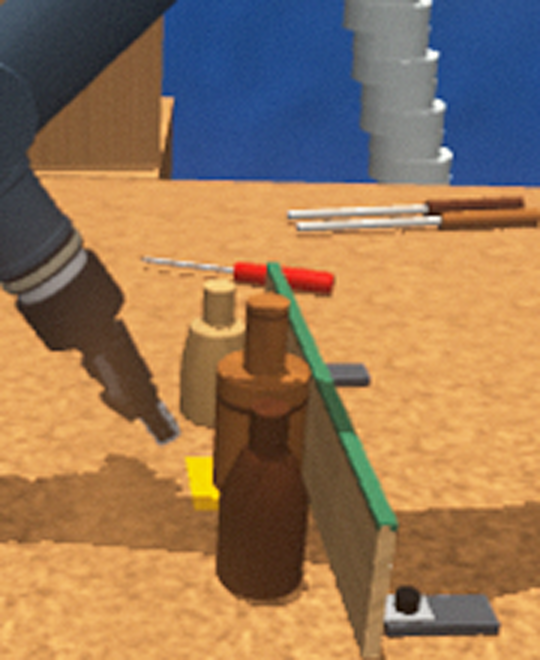

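```bash
python3 -m jog '[{"grip":255,"x":6,"y":4,"z":0,"rx":0,"ry":0,"rz":0},{"grip":255,"x":12,"y":8,"z":0,"rx":0,"ry":0,"rz":0},{"grip":255,"x":17,"y":11,"z":0,"rx":0,"ry":0,"rz":0},{"grip":255,"x":20,"y":13,"z":0,"rx":0,"ry":0,"rz":0},{"grip":255,"x":20,"y":13,"z":0,"rx":0,"ry":0,"rz":0}]' >/dev/null; python3 -c "
from tip import *
tip()"; python3 -m jog '[{"grip":255,"x":0.6,"y":0.4,"z":0,"rx":0,"ry":0,"rz":0},{"grip":255,"x":1.2,"y":0.8,"z":0,"rx":0,"ry":0,"rz":0},{"grip":255,"x":1.7,"y":1.1,"z":0,"rx":0,"ry":0,"rz":0}]' >/dev/null; python3 -c "
from tip import *
tip()"
```

```text
t 29.65 tipF [92.5  1.6 46.2] yaxis -0.543 -0.839 F -0.5 -0.4 0.2 j [-0.21  0.78  0.14  1.59 -0.08  1.36 -1.5 ] open 0.11200223928520046
t 30.02 tipF [90.5  1.6 46.1] yaxis -0.543 -0.839 F -0.1 -0.7 -0.4 j [-0.21  0.78  0.14  1.59 -0.08  1.35 -1.5 ] open -0.22090226683955239
```

```bash
python3 -m jog '[{"grip":255,"x":0.5,"y":0.3,"z":0,"rx":0,"ry":0,"rz":0},{"grip":255,"x":0.9,"y":0.6,"z":0,"rx":0,"ry":0,"rz":0},{"grip":255,"x":1.2,"y":0.8,"z":0,"rx":0,"ry":0,"rz":0}]' >/dev/null; python3 -c "
from tip import *
tip()"; python3 -m jog '[{"grip":255,"x":0.5,"y":0.3,"z":0,"rx":0,"ry":0,"rz":0},{"grip":255,"x":0.8,"y":0.6,"z":0,"rx":0,"ry":0,"rz":0},{"grip":255,"x":0.8,"y":0.6,"z":0,"rx":0,"ry":0,"rz":0}]' >/dev/null; python3 -c "
from tip import *
tip()"
```

```text
t 30.4 tipF [89.   1.6 46.1] yaxis -0.544 -0.839 F 0.2 0.6 -0.6 j [-0.21  0.77  0.14  1.6  -0.08  1.35 -1.5 ] open 0.5580263815808347
t 30.77 tipF [88.2  1.5 46.1] yaxis -0.543 -0.84 F 1.0 -0.2 -1.2 j [-0.21  0.77  0.14  1.6  -0.08  1.35 -1.5 ] open 0.018258066472634747
```

```bash
python3 -m jog '[{"grip":255,"x":0.4,"y":0.3,"z":0,"rx":0,"ry":0,"rz":0},{"grip":255,"x":0.8,"y":0.5,"z":0,"rx":0,"ry":0,"rz":0},{"grip":255,"x":0.8,"y":0.5,"z":0,"rx":0,"ry":0,"rz":0}]' >/dev/null; python3 -c "
from tip import *
tip()"; python3 -m jog '[{"grip":255,"x":0.4,"y":0.3,"z":0,"rx":0,"ry":0,"rz":0},{"grip":255,"x":0.8,"y":0.5,"z":0,"rx":0,"ry":0,"rz":0},{"grip":255,"x":0.8,"y":0.5,"z":0,"rx":0,"ry":0,"rz":0}]' >/dev/null; python3 -c "
from tip import *
tip()"
```

```text
t 31.15 tipF [87.8  1.6 46.2] yaxis -0.542 -0.84 F 2.5 -0.4 -0.2 j [-0.21  0.77  0.14  1.6  -0.08  1.35 -1.5 ] open -0.14736134683912644
t 31.52 tipF [87.4  1.6 46.2] yaxis -0.541 -0.841 F 4.0 0.5 -0.8 j [-0.21  0.77  0.14  1.6  -0.08  1.35 -1.5 ] open -0.034486760460368505
```

```bash
python3 -m jog '[{"grip":255,"x":0.6,"y":0.4,"z":0,"rx":0,"ry":0,"rz":0},{"grip":255,"x":1,"y":0.6,"z":0,"rx":0,"ry":0,"rz":0},{"grip":255,"x":1,"y":0.6,"z":0,"rx":0,"ry":0,"rz":0}]' >/dev/null; python3 -c "
from tip import *
tip(); snap('side','29')
from dfit import dfit
dfit('29',89)"; python3 -m jog '[{"grip":255,"x":-1,"y":-0.6,"z":0,"rx":0,"ry":0,"rz":0},{"grip":255,"x":-3,"y":-2,"z":0,"rx":0,"ry":0,"rz":0},{"grip":255,"x":-12,"y":-8,"z":0,"rx":0,"ry":0,"rz":0},{"grip":255,"x":-40,"y":-30,"z":0,"rx":0,"ry":0,"rz":0},{"grip":255,"x":-80,"y":-70,"z":0,"rx":0,"ry":0,"rz":0},{"grip":255,"x":-80,"y":-120,"z":0,"rx":0,"ry":0,"rz":0},{"grip":255,"x":-80,"y":-120,"z":0,"rx":0,"ry":0,"rz":0}]' >/dev/null; python3 -c "
from tip import *
tip(); snap('side','30',(220,60,400,280),3);snap('top','30',(160,165,315,265),5);snap('wrist','30')
from dfit import dfit
dfit('30',89)"
```

```text
t 31.9 tipF [87.2  1.6 46.2] yaxis -0.539 -0.843 F 5.9 0.0 0.1 j [-0.21  0.77  0.14  1.61 -0.08  1.34 -1.5 ] open -0.39792761756271056
29 n 1090 rms 1.00 theta 89.9 y 2.0 yaw 44.25 lower rim x 79.2 z 1.1 upper rim x 3.2 z 1.3
t 32.83 tipF [222.8   1.5 106.8] yaxis -0.533 -0.846 F -0.3 -0.5 -0.2 j [-0.2   0.9   0.15  1.17 -0.1   1.64 -1.51] open -0.12946731748048815
30 n 1090 rms 0.98 theta 89.9 y 1.9 yaw 105.02 lower rim x 79.2 z 1.1 upper rim x 3.2 z 1.2
```

View pics/side30c.png

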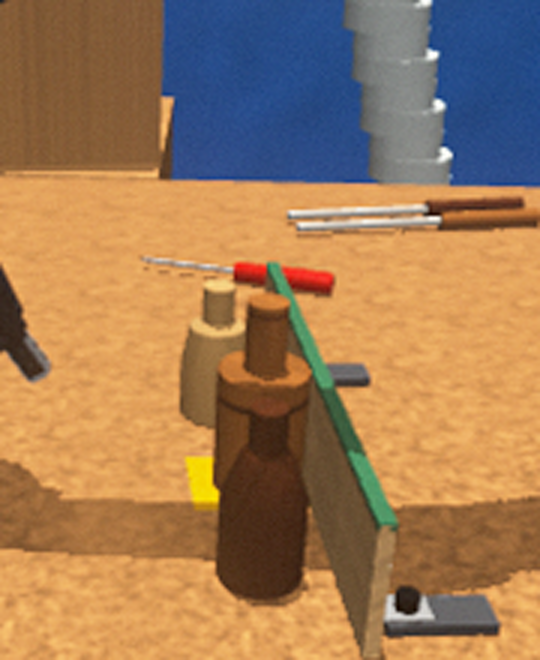

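View pics/top30c.png

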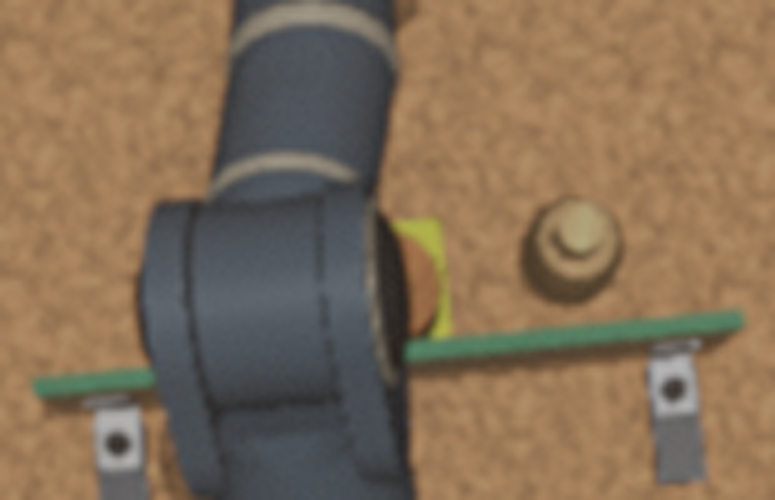

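View pics/wrist30.png

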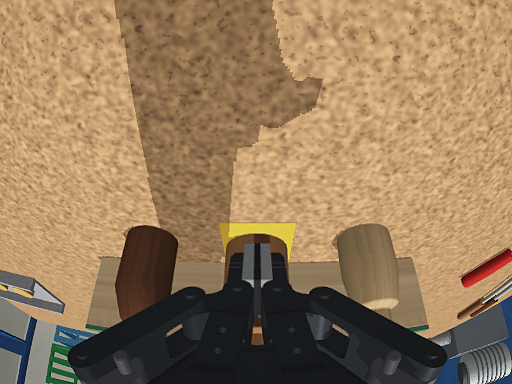

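```bash
python3 -c "
from cell import job_done
print(job_done())"
```

```text
the job is handed in; nothing more can be done
None
```

I slid the chuck along the bench to the fence and raised it with the foot braced. It now stands upright at the mark, released and against the fence, and I handed the job in at about 33 s.

**Slide:** I gripped the neck, squared the chuck to the fence and slid it over. At the fence it met a steady 6 N.

**Raise:** I raised it in small push-and-ease steps. Twice the foot stuck on the fence and its lower rim came off the bench: about 11 mm at the worst, by the depth fit, near 39°, and about 4 mm near 42°. Each time I eased off and set it back on the bench before going on. A 3 mm lift near 45° was also settled before going on. So the chuck was not on the bench the whole way up.

**Press:** I pressed it upright with up to 7 N at the neck, which tipped it 0.5° past upright. I eased that, seated it and let go. A possible gap of up to 1 mm at the foot remained, so I pushed low on the body with the closed fingertips, up to 5.9 N, and withdrew.

**Last checks:**
- The depth fit gave 89.9°, with the foot on the bench within the fit's roughly 1 mm offset.
- The chuck is centred within about 1 mm of the mark's middle by the side and wrist cameras.
- The fit puts the foot 0.3 mm closer to the fence after the low push. It still reads about 0.5 mm farther out than the braced readings, which is within the fit's error, so contact rests mainly on the force reading.
- In the last pictures the robot touches nothing and the forms look where they were. The bowl was outside the last close-ups, but the arm never went near it.

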